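Demagnetise watch-part carriers and fan them out in the tray

TASK

Lay all the watch-part carriers flat, side by side, on the black demagnetiser pad, then give three pulses with the spring lever: tilt it well over to the blue side, hold it there for two seconds and let it come back upright, then the same to the yellow side, then once more to the blue. Then set the carriers out as an overlapping fan along the middle lane of the blue tray, tabs up and tab ends towards the orange bar: the first with its tab end resting on the bar, each next one with its tab end resting on the free end of the one before, overlapping by about a third. Leave the other things on the bench alone.

Things in the scene. Friction and masses are not known exactly. Their poses are not given: they have to be found in the camera images.
- carrier0: watch-part carrier: flat plate 70 x 40 x 6 mm (x, y, z), about 0.09 kg, a brass-coloured disc inlaid flush; a red upright tab 16 x 12 mm (x, y) to hold it by, centred 14 mm off the plate's middle towards -x (the tab end), reaching 36 mm above the underside. Origin: centre of the underside; z up on the tab side. Starts flat on the mat; 3 or 4 carriers are there
- carrier1: watch-part carrier: flat plate 70 x 40 x 6 mm (x, y, z), about 0.09 kg, a steel-coloured disc inlaid flush; a red upright tab 16 x 12 mm (x, y) to hold it by, centred 14 mm off the plate's middle towards -x (the tab end), reaching 36 mm above the underside. Origin: centre of the underside; z up on the tab side. Starts flat on the mat; 3 or 4 carriers are there
- carrier2: watch-part carrier: flat plate 70 x 40 x 6 mm (x, y, z), about 0.09 kg, a copper-coloured disc inlaid flush; a red upright tab 16 x 12 mm (x, y) to hold it by, centred 14 mm off the plate's middle towards -x (the tab end), reaching 36 mm above the underside. Origin: centre of the underside; z up on the tab side. Starts flat on the mat; 3 or 4 carriers are there
- carrier3: watch-part carrier: flat plate 70 x 40 x 6 mm (x, y, z), about 0.09 kg, a dark-coloured disc inlaid flush; a red upright tab 16 x 12 mm (x, y) to hold it by, centred 14 mm off the plate's middle towards -x (the tab end), reaching 36 mm above the underside. Origin: centre of the underside; z up on the tab side. Starts flat on the mat; 3 or 4 carriers are there
- mat: green flat mat, 240 x 190 x 3 mm, fixed; the carriers start on it. Origin: centre of its underside. It and the fan tray change sides from start to start
- demag: grey demagnetiser, fixed: case 204 x 204 mm with a flat black pad 190 x 190 mm, 20 mm above the bench, inside a 7 mm thick rim 8 mm higher than the pad; at its +x edge a console 80 x 150 x 30 mm (x from 110 to 190 mm) carries the jog lever. Origin: under the pad's centre
- pad (a point): centre of the black pad, on its surface 20 mm above the bench; axes as the demagnetiser's. Four carriers fit in two rows of two
- jog (a joint): tilt of the spring-centred jog lever: 0 upright, positive leaning to the demagnetiser's +y, negative to its -y; stops at +-0.45. It springs back by itself; some 4 N at the ball holds it at the stop. A pulse counts from about 0.3 on
- jog_tip (a point): centre of the lever's black ball (22 mm diameter), 58 mm above its pivot; the stem is 9 mm thick. The pivot is on the console's top, 150 mm along +x from the pad's centre and 30 mm above the bench; the lever tilts about the demagnetiser's x axis
- mark_blue: flat blue mark 30 x 22 mm on the console's top, 50 mm to one side (+y or -y, it varies) of the lever's pivot: the blue side. Origin: its centre
- mark_yellow: flat yellow mark like the blue one, on the lever's other side
- rack: blue fan tray, fixed: 258 x 108 mm (x, y), floor 6 mm above the bench, low aluminium rim to 10 mm, two thin white lines marking the middle lane along x. An orange head bar, 10 mm (x) by 60 mm (y) and 6 mm above the tray floor, crosses the lane 105 mm from the tray's centre towards -x. Origin: centre of the underside
- bar_foot (a point): middle of the orange head bar, at the level of the tray floor; axes as the tray's
- dome: bystander: clear bell on a white base, 84 mm diameter, 80 mm high; origin under its centre
- driver_stand: bystander: grey round stand with screwdrivers, 90 mm diameter, 110 mm high; origin under its centre
- case_block: bystander: black block 45 x 70 x 22 mm with a steel watch case on it; origin under its centre
Things that resemble listed ones, but are neither listed nor needed, are in the scene too. What is shaped like the carrier1 but pink is not meant. Leave any pink look-alike of the carrier3 alone.

How it is judged:
By the outcome, as a careful person would: the job done as asked, in the order asked, and still so for the second after the job is handed in, with the robot touching nothing.
Of carrier0, carrier1, carrier2, carrier3 only 3 to 4 are there at a start; the rules pass over those that are not, and their reading is None.
At some moment in a run one of carrier0, carrier1, carrier2, carrier3 may be knocked a few centimetres aside while the robot is not near it.
Once in a run the grip may slacken for a moment while it holds something.
It also fails if it takes over 210 s, if anything falls off the work surface, if the arm or the gripper's body presses on something with over 40 N, if the wrist force passes 120 N, or if a joint passes its speed limit or range.

ROBOT

A 6-joint arm with a two-finger parallel gripper is mounted at the origin on the work surface. World frame = base frame: x ahead of the robot, y to its left, z up, the work surface at z = 0. Lengths are in m, angles in degrees, forces in N, time in s.
With the tool pointing down it reaches from about 0.25 to 0.725 m from the base axis. Payload 9.7 kg.
Tool frame: the origin (TCP) lies midway between the tips of the shut fingers; the grasp point (between the pads) lies 19 mm behind it; z points along the fingers, y is the line along which they close (so a half turn about z gives the same grasp; the last joint's range is limited). The gripper opens to 85 mm and grips with 20 to 120 N. Pads are 22 mm wide; open, the fingers measure 114 mm over their backs; the gripper's body (76 mm by 85 mm) begins 54 mm behind the grasp point. The pads swing forward as they close: fully open they stand 13 mm farther back than shut.
Start: joints at [75.229, 4.979, 10.078, 95.1, 0, 90], TCP at [0.14, 0.532, 0.231] pointing down, gripper open.
Joint ranges: [-179.16, 179.16], [-48.56, 103.87], [-65.8, 70.77], [-126.05, 130.52], [-82.76, 87.17], [-180, 180]. Speed limits (degrees/s): [127.2, 127.2, 147.25, 180, 180, 180].

INTERFACE

Orientations are given as [roll, pitch, yaw] about the fixed x, y, z axes, in that order (R = Rz(yaw) Ry(pitch) Rx(roll)).
In Python, from workcell import bot gives the robot as it stands.
- The arm moves only by the shell command python3 -m crank 'ROWS' [FORCE]. ROWS is JSON, a list of rows, each an object with "gripper": the finger opening in mm, from 0 to 85.4; "travel": the shift along the tool's x, y, z in mm, a list of three; "twist": the turn, a rotation vector about the tool's x, y, z in rad, a list of three. In form: [{"gripper": gripper, "travel": [tx, ty, tz], "twist": [rx, ry, rz]}, ...]. A call has 1 to 12 rows; each row shifts and turns the commanded pose from where the row before left it, along the tool's axes as they then stand; what a row does not reach is not made up. A row lasts 1/8 s, in which the tool goes at most 62.5 mm and 10.7 degrees, less where a joint would pass 70% of its speed; a pose out of reach is approached as far as the arm can. A call is refused whole if a number of a shift passes 62.5 or a number of a turn 0.188, either way. A call with a gripper value outside its range is refused whole. The fingers move at their own pace and stop on an object; FORCE is the grip in N (left out, the last holds). Time passes only in rows, so rows that do not move let the fingers close. It gives the time, the measured TCP pose, the force, the opening and the grip force at its end, in the units of the state.
- bot.get_obs(): the state, without advancing time (a new reading comes with each control period).
- bot.camera(name): name is "scene" or "side" or "wrist"; returns the picture (400x640x3 uint8, red, green, blue); there is no depth.
- bot.calibration(name): a dict with "vfov" (degrees; the focal length in pixels is half the picture's height over the tangent of half this angle, whatever the lens; pixels are square), "cx", "cy" (the principal point, pixels), "camera_from_world" (4x4, takes a point from world to camera coordinates). Camera axes: x right, y down, z forward; pixel columns grow to the right and rows downward; lengths in m; the calibration is good to about 2 mm. A picture is of the moment at which its call begins: read the wrist's pose just before it. calibration takes no time and is no camera call; for the wrist camera it gives the pose at the moment of the call.
- bot.job_done(): hands the job in; it is judged then, once.
The state is a dict: "time": time; "q": joint angles; "qd": joint speeds; "joint_efforts": joint torques, N m; "ee_pos": TCP position; "tcp_rot": TCP orientation; "wrist_force": force on the tool from outside, world axes, zero at the start; "torque": the same for the moment, N m; "opening": finger opening in m; "grasp_force": force on a finger pad.
Only numpy, scipy, OpenCV 4.12 (cv2) and the standard library are available. Lean on these libraries where they do the work, as an engineer would, in place of code of your own. Each camera call takes 0.05 s, during which the arm holds its last target. There are 200 camera calls.

## Working session

There is one attempt and no reset: what is moved stays moved. The work goes in short steps, Python scripts to look and compute and a shell command to move; the robot and the scene stay as the last step left them, time stands still between calls to the robot, and variables do not carry over. Pictures are saved under pics/ and viewed, at most 14 in all, crops included, and the job is handed in when it is done.

```bash
mkdir -p pics; ls; python3 - <<'E'
from workcell import bot
import cv2,numpy as np
o=bot.get_obs();print(o['time'],o['ee_pos'],o['tcp_rot'],o['opening'])
for n in['scene','side','wrist']:
    c=bot.calibration(n);print(n,c['vfov'],c['cx'],c['cy'],np.round(c['camera_from_world'],4).tolist())
    cv2.imwrite(f'pics/{n}0.png',bot.camera(n)[:,:,::-1])
E
```

```text
pics
0.0 [0.14015233 0.53160283 0.23059549] [-1.79924414e+02 -1.27922380e-03  1.65230538e+02] 0.08531597751266283
scene 55.67062722210416 321.28231139017424 198.00620746741617 [[-0.6224, 0.7826, -0.0146, 0.3682], [0.6648, 0.5187, -0.5376, -0.2634], [-0.4132, -0.3443, -0.8431, 1.212], [0.0, 0.0, 0.0, 1.0]]
side 52.43329878973278 320.6756403339306 192.79517810793746 [[0.7538, -0.657, -0.0099, -0.4392], [-0.3827, -0.4267, -0.8194, 0.239], [0.5342, 0.6215, -0.5731, 0.9773], [0.0, 0.0, 0.0, 1.0]]
wrist 67.55732657521482 320.9243127879584 197.01624465165284 [[0.2553, 0.9669, -0.0012, -0.5494], [0.9228, -0.2433, 0.2988, -0.0368], [0.2886, -0.0774, -0.9543, 0.3799], [0.0, 0.0, 0.0, 1.0]]
```

View pics/scene0.png

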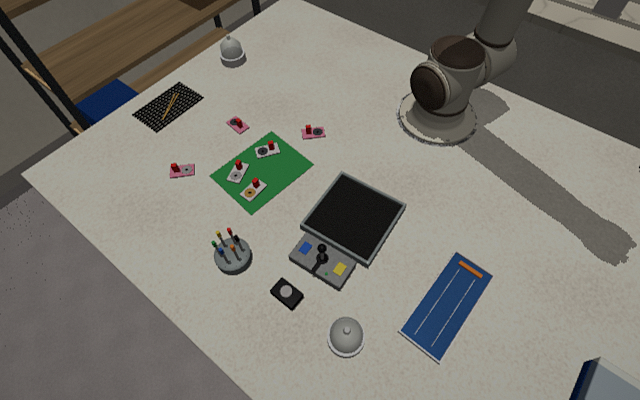

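View pics/side0.png

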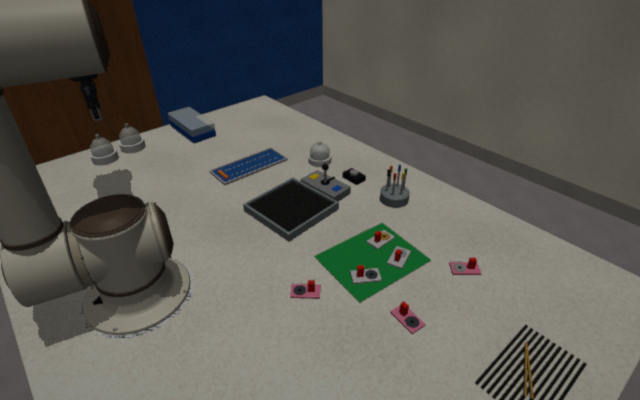

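The scene view shows three whitish carriers on the green mat, at (267,149), (238,171) and (253,188). The three at (313,131), (237,124) and (182,170) are pink look-alikes off the mat. The demagnetiser is at (352,220), the lever ball at (321,248), the blue mark at (305,248), the yellow mark at (340,269), and the tray at (445,305) with its orange bar at (470,269).

```bash
cat > h.py <<'E'
from workcell import bot
import cv2,numpy as np
def cal(n):
    c=bot.calibration(n);M=np.array(c['camera_from_world']);f=200/np.tan(np.radians(c['vfov']/2))
    return M,f,c['cx'],c['cy']
def ray(C,p):
    M,f,cx,cy=C;d=M[:3,:3].T@np.array([(p[0]-cx)/f,(p[1]-cy)/f,1]);o=-M[:3,:3].T@M[:3,3];return o,d/np.linalg.norm(d)
def onz(C,p,z):
    o,d=ray(C,p);return o+d*(z-o[2])/d[2]
def proj(C,P):
    M,f,cx,cy=C;q=M[:3,:3]@np.array(P)+M[:3,3];return np.array([cx+f*q[0]/q[2],cy+f*q[1]/q[2]])
def tri(Cs,ps):
    A=np.zeros((3,3));b=np.zeros(3)
    for C,p in zip(Cs,ps):
        o,d=ray(C,p);Q=np.eye(3)-np.outer(d,d);A+=Q;b+=Q@o
    X=np.linalg.solve(A,b);return X,[np.linalg.norm((np.eye(3)-np.outer(ray(C,p)[1],ray(C,p)[1]))@(X-ray(C,p)[0])) for C,p in zip(Cs,ps)]
def blobs(im,lo,hi,amin):  # im rgb
    m=cv2.inRange(cv2.cvtColor(im,cv2.COLOR_RGB2HSV),np.array(lo),np.array(hi))
    n,l,s,c=cv2.connectedComponentsWithStats(m)
    return [(c[i],s[i,4],l==i) for i in range(1,n) if s[i,4]>=amin]
E
python3 - <<'E'
from h import *
I={n:cv2.imread(f'pics/{n}0.png')[:,:,::-1].copy() for n in['scene','side']}
C={n:cal(n) for n in I}
# colour blobs
cols={'red':((0,170,100),(6,255,255),6),'green':((55,120,60),(80,255,255),500),'orange':((7,170,150),(16,255,255),15),'blue':((100,150,80),(118,255,255),20),'yellow':((20,150,120),(32,255,255),15)}
for k,(lo,hi,a) in cols.items():
    for n in I:
        for c,s,m in blobs(I[n],lo,hi,a):
            pts=np.argwhere(m)[:,::-1].astype(np.float32);r=cv2.boxPoints(cv2.minAreaRect(pts))
            print(k,n,np.round(c,1),s,'z0:',np.round(onz(C[n],c,.0)[:2],3), np.round(r).tolist() if s>300 else '')
S=cv2.resize(I['scene'][90:300,160:320],None,fx=3.5,fy=3.5,interpolation=cv2.INTER_CUBIC)[:590]
cv2.imwrite('pics/c1.png',np.hstack([S[:360,:],])[:,:,::-1])
t=cv2.resize(I['scene'][165:365,280:500],None,fx=2.9,fy=2.9,interpolation=cv2.INTER_CUBIC)
cv2.imwrite('pics/c2.png',t[:,:,::-1])
E
```

```text
red scene [237.8 119.9] 12 z0: [ 0.403 -0.492] 
red scene [307.5 126.2] 10 z0: [ 0.287 -0.298] 
red scene [270.  142.2] 14 z0: [ 0.409 -0.346] 
red scene [237.5 162. ] 15 z0: [ 0.525 -0.371] 
red scene [173. 165.] 15 z0: [ 0.65  -0.514] 
red scene [254.7 180.1] 19 z0: [ 0.541 -0.285] 
red scene [228. 229.] 9 z0: [ 0.699 -0.23 ] 
red side [378.1 232.7] 12 z0: [ 0.593 -0.235] 
red side [397.9 251.4] 14 z0: [ 0.575 -0.322] 
red side [472.5 259. ] 16 z0: [ 0.698 -0.47 ] 
red side [360.3 267.2] 18 z0: [ 0.458 -0.296] 
red side [310.6 282.1] 17 z0: [ 0.331 -0.251] 
red side [404.3 304.5] 23 z0: [ 0.449 -0.448] 
green scene [263.6 172. ] 3194 z0: [ 0.504 -0.284] [[209.0, 175.0], [277.0, 121.0], [312.0, 165.0], [245.0, 219.0]]
green side [368.5 261.6] 3486 z0: [ 0.489 -0.297] [[315.0, 256.0], [398.0, 207.0], [430.0, 260.0], [347.0, 309.0]]
orange scene [470.2 268.6] 73 z0: [0.407 0.322] 
blue scene [305.  247.6] 89 z0: [ 0.615 -0.035] 
blue scene [445.3 306.8] 3902 z0: [0.529 0.32 ] [[399.0, 333.0], [454.0, 251.0], [493.0, 278.0], [439.0, 359.0]]
blue side [250.9 163.4] 598 z0: [0.535 0.329] [[221.0, 168.0], [278.0, 146.0], [283.0, 158.0], [225.0, 180.0]]
blue side [219.5 175.3] 23 z0: [0.41  0.334] 
blue side [336.2 187.9] 31 z0: [0.657 0.008] 
yellow scene [339.3 268.4] 96 z0: [0.606 0.068] 
yellow side [313.9 176. ] 28 z0: [0.65  0.113]
```

View pics/c1.png

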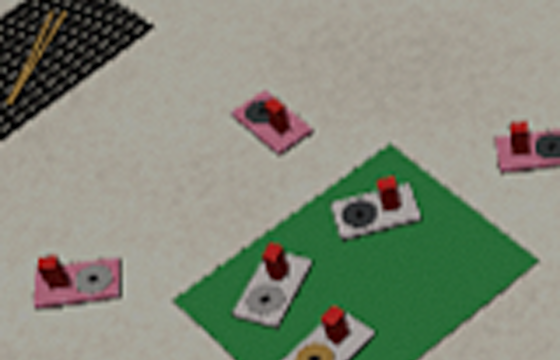

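View pics/c2.png

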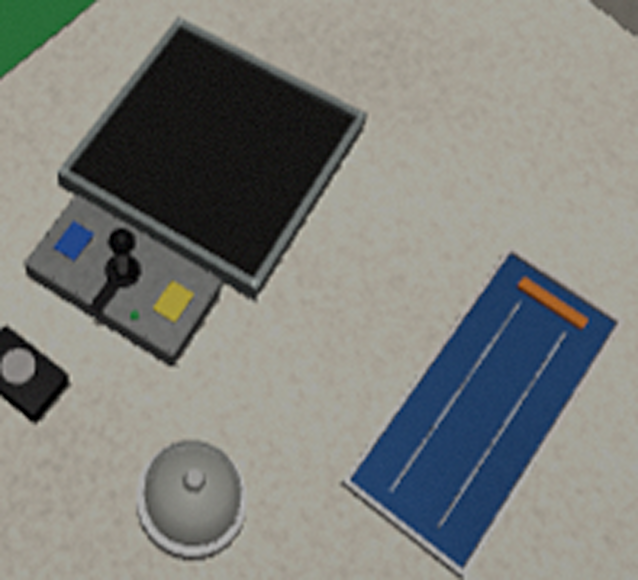

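The crops show three real white carriers: the dark disc at about (263,150), steel at (236,175) and brass/copper at (250,192). The pink ones at (237,124), (313,131) and (182,170) are off the mat and not meant. The blue mark is left of the lever ball in the picture, the yellow mark right. The tray has its orange bar at the upper right.

```bash
cat > geo.py <<'E'
from h import *
C={n:cal(n) for n in['scene','side']}
def fit(pts,z,dx,dy):
    P=np.array([onz(C['scene'],np.array(p)/2.9+[280,165]-.3,z)[:2] for p in pts]);return P
if __name__=='__main__':
    P=fit([(181,20),(60,178),(256,293),(366,118)],.028,.204,.204);print('demag',np.round(P,3).tolist(),P.mean(0).round(4),[round(np.linalg.norm(P[i]-P[i-1]),3) for i in range(4)])
    P=fit([(513,252),(617,322),(463,576),(345,483)],.010,0,0);print('tray',np.round(P,3).tolist(),P.mean(0).round(4),[round(np.linalg.norm(P[i]-P[i-1]),3) for i in range(4)])
    v=(P[3]+P[2]-P[0]-P[1])/2;print('tray yaw',np.degrees(np.arctan2(v[1],v[0])))
    for k,a,b in [('dark tab',(270,142.2),(360.3,267.2)),('steel tab',(237.5,162),(397.9,251.4)),('brass tab',(254.7,180.1),(378.1,232.7)),('bar',(470.2,268.6),(223,174)),('blue',(305,247.6),(336.2,187.9)),('yel',(339.3,268.4),(313.9,176)),('tray c',(445.3,306.8),(250.9,163.4)),('mat',(263.6,172),(368.5,261.6))]:
        X,e=tri([C['scene'],C['side']],[a,b]);print(k,X.round(4),np.round(e,4))
    b=np.array((122,241))/2.9+[280,165];print('ball at z.088',onz(C['scene'],b,.088).round(4))
    # line dirs
    for u,v in [((518,305),(391,490)),((564,334),(440,525))]:
        a,b=[onz(C['scene'],np.array(p)/2.9+[280,165],.006)[:2] for p in(u,v)];d=b-a;print(np.degrees(np.arctan2(d[1],d[0])),a,b)
E
python3 geo.py
```

```text
demag [[0.38, -0.093], [0.585, -0.074], [0.567, 0.124], [0.365, 0.106]] [0.4742 0.0161] [np.float64(0.2), np.float64(0.206), np.float64(0.199), np.float64(0.202)]
tray [[0.392, 0.274], [0.396, 0.371], [0.649, 0.368], [0.646, 0.264]] [0.5207 0.3193] [np.float64(0.254), np.float64(0.098), np.float64(0.252), np.float64(0.104)]
tray yaw -1.5288044599202877
dark tab [ 0.4302 -0.3209  0.0374] [0.0006 0.0006]
steel tab [ 0.5412 -0.3448  0.0368] [0.001 0.001]
brass tab [ 0.5571 -0.2623  0.0372] [0.0014 0.0014]
bar [0.4149 0.3198 0.0109] [0.0021 0.0021]
blue [ 0.6254 -0.0248  0.0313] [0.0006 0.0006]
yel [0.6171 0.0746 0.0321] [0.001 0.001]
tray c [0.5305 0.3198 0.0058] [0.0007 0.0007]
mat [ 0.4983 -0.29   -0.0111] [0.0011 0.0011]
ball at z.088 [0.6202 0.0267 0.088 ]
-1.6548482617658493 [0.43122625 0.30122263] [0.62732668 0.29555718]
-1.5109425792993731 [0.4307361 0.3430062] [0.62652149 0.33784196]
```

```bash
cat > mv.py <<'E'
from h import *
from scipy.spatial.transform import Rotation as R
def go(x,y,z,yaw,tilt=0,step=50):
    """needed: turn first (twist in tool frame), then travel in turned frame. tilt: rot about tool y (deg)"""
    o=bot.get_obs();R0=R.from_euler('xyz',o['tcp_rot'],degrees=True)
    Rt=R.from_euler('xyz',[180,0,yaw],degrees=True)*R.from_rotvec([0,np.radians(tilt),0])
    tw=(R0.inv()*Rt).as_rotvec();tr=Rt.inv().apply(np.array([x,y,z])-o['ee_pos'])*1000
    n=int(np.ceil(np.abs(tw).max()/.18));m=int(np.ceil(np.linalg.norm(tr)/step))
    print('t',round(o['time'],2),'q',np.round(o['q'],0).tolist());print('twist',tw.round(3),n,'rows of',(tw/max(n,1)).round(4),'| travel',tr.round(1),m,'rows of',(tr/max(m,1)).round(1))
E
python3 - <<'E'
from mv import *
C=cal('scene')
for k,t,d in[('dark',(.4302,-.3209),(358,213)),('steel',(.5412,-.3448),(265,299)),('brass',(.5571,-.2623),(314,356))]:
    D=onz(C,np.array(d)/3.5+[160,90],.009)[:2];v=D-t;print(k,D.round(3),np.linalg.norm(v).round(3),np.degrees(np.arctan2(v[1],v[0])).round(1))
go(.51,-.31,.231,90,step=55)
E
```

```text
dark [ 0.453 -0.335] 0.027 -32.3
steel [ 0.566 -0.333] 0.028 24.7
brass [ 0.582 -0.262] 0.025 0.2
t 0.15 q [75.0, 5.0, 10.0, 95.0, -0.0, 90.0]
twist [-1.000e-03  1.000e-03  1.313e+00] 8 rows of [-1.000e-04  1.000e-04  1.641e-01] | travel [-8.417e+02  3.698e+02 -3.000e-01] 17 rows of [-49.5  21.8  -0. ]
```

```bash
python3 -m crank '[{"gripper":40,"travel":[0,0,0],"twist":[0,0,0.18]},{"gripper":40,"travel":[0,0,0],"twist":[0,0,0.18]},{"gripper":40,"travel":[0,0,0],"twist":[0,0,0.18]},{"gripper":40,"travel":[0,0,0],"twist":[0,0,0.18]},{"gripper":40,"travel":[0,0,0],"twist":[0,0,0.18]},{"gripper":40,"travel":[0,0,0],"twist":[0,0,0.18]},{"gripper":40,"travel":[0,0,0],"twist":[0,0,0.18]},{"gripper":40,"travel":[0,0,0],"twist":[0,0,0.18]},{"gripper":40,"travel":[0,0,0],"twist":[0,0,0.18]},{"gripper":40,"travel":[0,0,0],"twist":[0,0,0.18]},{"gripper":40,"travel":[0,0,0],"twist":[0,0,0.18]},{"gripper":40,"travel":[0,0,0],"twist":[0,0,0.18]}]' 40
python3 -m crank '[{"gripper":40,"travel":[0,0,0],"twist":[0,0,0.18]},{"gripper":40,"travel":[0,0,0],"twist":[0,0,0.18]},{"gripper":40,"travel":[0,0,0],"twist":[0,0,0.18]},{"gripper":40,"travel":[0,0,0],"twist":[0,0,0.18]},{"gripper":40,"travel":[0,0,0],"twist":[0,0,0]}]'
python3 -c "
from mv import *
go(.53,-.305,.231,0,step=55)"
```

```text
time: 1.65
ee_pos: [0.2795, 0.4586, 0.2311]
tcp_rot: [-173.3, 1.7, 55.2]
wrist_force: [0.1, 0.1, 0.2]
opening: 0.0398
grasp_force: 0.0
time: 2.28
ee_pos: [0.4006, 0.3128, 0.2313]
tcp_rot: [-167.1, 8.4, 30.8]
wrist_force: [0.4, 0.7, 0.1]
opening: 0.0396
grasp_force: 0.0
t 2.27 q [31.0, 7.0, 11.0, 102.0, 13.0, 180.0]
twist [-0.18   0.203  0.519] 3 rows of [-0.06    0.0675  0.1729] | travel [1.294e+02 6.178e+02 3.000e-01] 12 rows of [10.8 51.5  0. ]
```

```bash
python3 -c "
from mv import *
go(.48,-.305,.231,180,step=55)"
```

```text
t 2.27 q [31.0, 7.0, 11.0, 102.0, 13.0, 180.0]
twist [-0.271 -0.241 -2.599] 15 rows of [-0.0181 -0.016  -0.1733] | travel [-7.940e+01 -6.178e+02  3.000e-01] 12 rows of [ -6.6 -51.5   0. ]
```

```bash
python3 -m crank '[{"gripper":40,"travel":[0,0,0],"twist":[-0.0181,-0.016,-0.1733]},{"gripper":40,"travel":[0,0,0],"twist":[-0.0181,-0.016,-0.1733]},{"gripper":40,"travel":[0,0,0],"twist":[-0.0181,-0.016,-0.1733]},{"gripper":40,"travel":[0,0,0],"twist":[-0.0181,-0.016,-0.1733]},{"gripper":40,"travel":[0,0,0],"twist":[-0.0181,-0.016,-0.1733]},{"gripper":40,"travel":[0,0,0],"twist":[-0.0181,-0.016,-0.1733]},{"gripper":40,"travel":[0,0,0],"twist":[-0.0181,-0.016,-0.1733]},{"gripper":40,"travel":[0,0,0],"twist":[-0.0181,-0.016,-0.1733]},{"gripper":40,"travel":[0,0,0],"twist":[-0.0181,-0.016,-0.1733]},{"gripper":40,"travel":[0,0,0],"twist":[-0.0181,-0.016,-0.1733]},{"gripper":40,"travel":[0,0,0],"twist":[-0.0181,-0.016,-0.1733]},{"gripper":40,"travel":[0,0,0],"twist":[-0.0181,-0.016,-0.1733]}]'
python3 -m crank '[{"gripper":40,"travel":[0,0,0],"twist":[-0.0181,-0.016,-0.1733]},{"gripper":40,"travel":[0,0,0],"twist":[-0.0181,-0.016,-0.1733]},{"gripper":40,"travel":[0,0,0],"twist":[-0.0181,-0.016,-0.1733]},{"gripper":40,"travel":[0,0,0],"twist":[0,0,0]}]'
python3 -c "
from mv import *
go(.48,-.305,.231,180,step=55)"
```

```text
time: 3.78
ee_pos: [0.3983, 0.3161, 0.2318]
tcp_rot: [-176.5, -1.8, 150.9]
wrist_force: [-0.2, -0.4, -0.3]
opening: 0.04
grasp_force: 0.0
time: 4.28
ee_pos: [0.3982, 0.3157, 0.2322]
tcp_rot: [179.9, 0.1, -179.6]
wrist_force: [0.2, -0.2, 0.1]
opening: 0.04
grasp_force: 0.0
t 4.28 q [38.0, -1.0, 4.0, 95.0, 0.0, 38.0]
twist [0.002 0.002 0.006] 1 rows of [0.0021 0.002  0.0062] | travel [ -81.8 -620.7    1.2] 12 rows of [ -6.8 -51.7   0.1]
```

```bash
python3 -m crank '[{"gripper":40,"travel":[-6.8,-51.7,0],"twist":[0,0,0]},{"gripper":40,"travel":[-6.8,-51.7,0],"twist":[0,0,0]},{"gripper":40,"travel":[-6.8,-51.7,0],"twist":[0,0,0]},{"gripper":40,"travel":[-6.8,-51.7,0],"twist":[0,0,0]},{"gripper":40,"travel":[-6.8,-51.7,0],"twist":[0,0,0]},{"gripper":40,"travel":[-6.8,-51.7,0],"twist":[0,0,0]},{"gripper":40,"travel":[-6.8,-51.7,0],"twist":[0,0,0]},{"gripper":40,"travel":[-6.8,-51.7,0],"twist":[0,0,0]},{"gripper":40,"travel":[-6.8,-51.7,0],"twist":[0,0,0]},{"gripper":40,"travel":[-6.8,-51.7,0],"twist":[0,0,0]},{"gripper":40,"travel":[-6.8,-51.7,0],"twist":[0,0,0]},{"gripper":40,"travel":[-6.8,-51.7,0],"twist":[0,0,0]}]'
python3 -m crank '[{"gripper":40,"travel":[0,0,0],"twist":[0,0,0]},{"gripper":40,"travel":[0,0,0],"twist":[0,0,0]}]'
cat > see.py <<'E'
import sys
from mv import *
C=cal('wrist');im=bot.camera('wrist');cv2.imwrite(sys.argv[1],im[:,:,::-1])
zt=float(sys.argv[2]) if len(sys.argv)>2 else .039
for c,s,m in blobs(im,(0,150,80),(7,255,255),60):
    pts=np.argwhere(m)[:,::-1];print('red',c.round(1),s,'top z',zt,onz(C,c,zt)[:2].round(4))
E
python3 see.py pics/w1.png
```

```text
time: 5.78
ee_pos: [0.4845, -0.306, 0.2308]
tcp_rot: [179.9, 0.1, -179.9]
wrist_force: [0.4, -0.0, -0.3]
opening: 0.0397
grasp_force: 0.0
time: 6.02
ee_pos: [0.4843, -0.3041, 0.2306]
tcp_rot: [179.9, 0.0, -179.8]
wrist_force: [-0.6, 0.2, 0.2]
opening: 0.04
grasp_force: 0.0
red [350.    3.7] 123 top z 0.039 [ 0.3137 -0.2755]
red [175.8 116. ] 169 top z 0.039 [ 0.4197 -0.4598]
red [306.2 123.8] 148 top z 0.039 [ 0.4274 -0.3195]
red [286.9 218.3] 121 top z 0.039 [ 0.5375 -0.3438]
red [354.7 230.5] 115 top z 0.039 [ 0.5532 -0.2621]
```

View pics/w1.png

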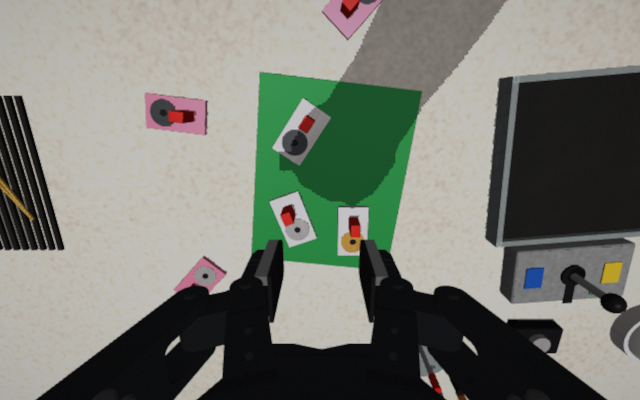

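The wrist view shows the dark carrier at (302,131), steel at (294,219) and brass at (353,232) on the mat, with the pink ones outside it. I compute yaws from the plate corners.

```bash
python3 - <<'E'
from mv import *
C=cal('wrist')
for k,cs in[('dark',[(303,98),(330,110),(303,165),(273,150)]),('steel',[(297,191),(271,203),(290,248),(316,238)]),('brass',[(338,207),(368,207),(368,256.5),(337,255)])]:
    P=np.array([onz(C,c,.009)[:2] for c in cs]);v=(P[2]+P[3]-P[0]-P[1])/2;c=P.mean(0);u=v/np.linalg.norm(v)
    print(k,c.round(4),'len',np.linalg.norm(v).round(3),'yaw',np.degrees(np.arctan2(v[1],v[0])).round(1),'tab',(c-.014*u).round(4))
go(.5545,-.2625,.10,180)
E
```

```text
dark [ 0.4386 -0.3257] len 0.072 yaw -29.0 tab [ 0.4264 -0.3189]
steel [ 0.553  -0.3382] len 0.069 yaw 19.9 tab [ 0.5399 -0.343 ]
brass [ 0.569  -0.2603] len 0.07 yaw 1.6 tab [ 0.555  -0.2607]
t 6.08 q [-32.0, 8.0, 13.0, 95.0, 0.0, -32.0]
twist [0.002 0.001 0.005] 1 rows of [0.0022 0.0012 0.0048] | travel [-70.2  41.2 131. ] 4 rows of [-17.5  10.3  32.7]
```

```bash
python3 -m crank '[{"gripper":40,"travel":[-17.7,10.6,35],"twist":[0,0,-0.02]},{"gripper":40,"travel":[-17.7,10.6,35],"twist":[0,0,0]},{"gripper":40,"travel":[-17.7,10.6,35],"twist":[0,0,0]},{"gripper":40,"travel":[-17.7,10.6,35],"twist":[0,0,0]},{"gripper":40,"travel":[0,0,25],"twist":[0,0,0]},{"gripper":40,"travel":[0,0,0],"twist":[0,0,0]},{"gripper":40,"travel":[0,0,0],"twist":[0,0,0]}]' 40
python3 -c "
from mv import *
go(.555,-.2615,.0145,181.5)"
```

```text
time: 6.95
ee_pos: [0.5548, -0.26, 0.0679]
tcp_rot: [179.9, 0.2, -178.5]
wrist_force: [0.4, -0.6, -0.2]
opening: 0.04
grasp_force: 0.0
t 6.95 q [-25.0, 13.0, 1.0, 78.0, 0.0, -27.0]
twist [0.001 0.003 0.   ] 1 rows of [0.0009 0.0032 0.0001] | travel [-0.1 -1.5 53.4] 2 rows of [-0.1 -0.7 26.7]
```

```bash
python3 -m crank '[{"gripper":40,"travel":[0,-1.5,27],"twist":[0,0,0]},{"gripper":40,"travel":[0,0,26],"twist":[0,0,0]},{"gripper":0,"travel":[0,0,0],"twist":[0,0,0]},{"gripper":0,"travel":[0,0,0],"twist":[0,0,0]},{"gripper":0,"travel":[0,0,0],"twist":[0,0,0]},{"gripper":0,"travel":[0,0,0],"twist":[0,0,0]},{"gripper":0,"travel":[0,0,0],"twist":[0,0,0]}]' 50
python3 -m crank '[{"gripper":0,"travel":[0,0,-30],"twist":[0,0,0]},{"gripper":0,"travel":[0,0,-45],"twist":[0,0,0]},{"gripper":0,"travel":[0,0,-45],"twist":[0,0,0]},{"gripper":0,"travel":[0,0,0],"twist":[0,0,0]}]'
python3 -c "
from mv import *
u=np.array([np.cos(.085),np.sin(.085)]);v=np.array([-u[1],u[0]]);c=np.array([.473,.0145])
print([(c+k*v*.058-.014*u).round(4) for k in(-1,0,1)])
p=c+.058*v-.014*u
go(p[0],p[1],.12,184.9)"
```

```text
time: 7.82
ee_pos: [0.5553, -0.2622, 0.0149]
tcp_rot: [180.0, 0.2, -178.5]
wrist_force: [-1.3, 1.3, 6.6]
opening: 0.0108
grasp_force: 52.0
time: 8.32
ee_pos: [0.556, -0.2628, 0.1379]
tcp_rot: [-179.9, 0.5, -178.5]
wrist_force: [0.4, 0.3, -2.0]
opening: 0.0108
grasp_force: 51.0
[array([ 0.464 , -0.0445]), array([0.4591, 0.0133]), array([0.4541, 0.0711])]
t 8.32 q [-25.0, 13.0, 8.0, 85.0, 0.0, -27.0]
twist [-0.002  0.008 -0.06 ] 1 rows of [-0.0017  0.0079 -0.0596] | travel [ 73.  341.4  17.9] 7 rows of [10.4 48.8  2.6]
```

```bash
python3 -m crank '[{"gripper":0,"travel":[10.4,48.8,2.5],"twist":[0,0,-0.06]},{"gripper":0,"travel":[10.4,48.8,2.5],"twist":[0,0,0]},{"gripper":0,"travel":[10.4,48.8,2.5],"twist":[0,0,0]},{"gripper":0,"travel":[10.4,48.8,2.5],"twist":[0,0,0]},{"gripper":0,"travel":[10.4,48.8,2.5],"twist":[0,0,0]},{"gripper":0,"travel":[10.4,48.8,2.5],"twist":[0,0,0]},{"gripper":0,"travel":[10.4,48.8,2.5],"twist":[0,0,0]},{"gripper":0,"travel":[0,0,0],"twist":[0,0,0]},{"gripper":0,"travel":[0,0,0],"twist":[0,0,0]}]'
python3 -c "
from mv import *
go(.4541,.0711,.0335,184.9)"
python3 see.py pics/w2.png
```

```text
time: 9.45
ee_pos: [0.4552, 0.0728, 0.1156]
tcp_rot: [179.9, 0.1, -175.0]
wrist_force: [0.3, -0.6, -1.1]
opening: 0.0106
grasp_force: 51.0
t 9.45 q [9.0, -8.0, -15.0, 83.0, 0.0, 4.0]
twist [0.001 0.001 0.001] 1 rows of [0.0013 0.0012 0.0013] | travel [ 1.2 -1.6 82.1] 2 rows of [ 0.6 -0.8 41.1]
red [320.9 268.9] 1315 top z 0.039 [0.508 0.078]
```

View pics/w2.png

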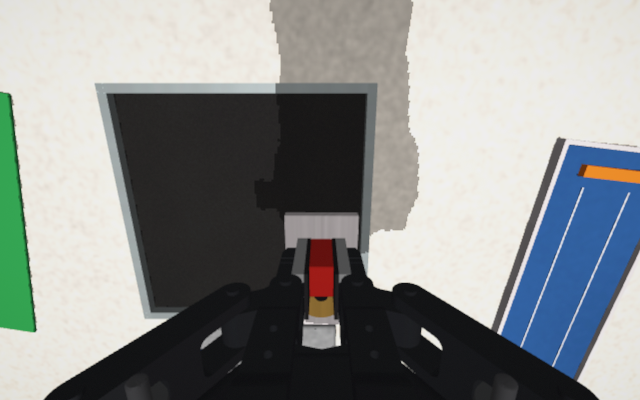

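The held brass carrier is square over the pad. The outer rim corners are at (96,85) and (377,85), with the lower left at (147,318).

```bash
python3 - <<'E'
from mv import *
C=cal('wrist')
a,b,c=[onz(C,p,.028)[:2] for p in((96,85),(377,85),(147,318))]
print(a,b,c,np.linalg.norm(a-b),np.linalg.norm(a-c),'centre',(b+c)/2,'yaw',np.degrees(np.arctan2(*(b-a)[::-1]))-90,np.degrees(np.arctan2(*(c-a)[::-1])))
E
python3 -m crank '[{"gripper":0,"travel":[1,-2,40],"twist":[0,0,0]},{"gripper":0,"travel":[0,0,30],"twist":[0,0,0]},{"gripper":0,"travel":[0,0,6],"twist":[0,0,0]},{"gripper":0,"travel":[0,0,3],"twist":[0,0,0]},{"gripper":0,"travel":[0,0,2],"twist":[0,0,0]},{"gripper":0,"travel":[0,0,0],"twist":[0,0,0]}]'
```

```text
[ 0.37881305 -0.09615854] [0.36155741 0.10556297] [ 0.57955189 -0.07743635] 0.20245820460818587 0.20161002902808756 centre [0.47055465 0.01406331] yaw 4.889288226548572 5.328357845203511
time: 10.25
ee_pos: [0.4552, 0.0709, 0.0359]
tcp_rot: [179.9, 0.2, -175.1]
wrist_force: [0.3, -0.0, 0.2]
opening: 0.0108
grasp_force: 51.0
```

```bash
python3 -m crank '[{"gripper":0,"travel":[0,0,1.5],"twist":[0,0,0]},{"gripper":0,"travel":[0,0,1.5],"twist":[0,0,0]},{"gripper":0,"travel":[0,0,0],"twist":[0,0,0]}]'
python3 -m crank '[{"gripper":36,"travel":[0,0,0],"twist":[0,0,0]},{"gripper":36,"travel":[0,0,0],"twist":[0,0,0]},{"gripper":36,"travel":[0,0,0],"twist":[0,0,0]},{"gripper":36,"travel":[0,0,-50],"twist":[0,0,0]},{"gripper":36,"travel":[0,0,-50],"twist":[0,0,0]},{"gripper":36,"travel":[0,0,0],"twist":[0,0,0]}]'
python3 -c "
from mv import *
go(.54,-.3435,.12,200)"
```

```text
time: 10.62
ee_pos: [0.4546, 0.071, 0.032]
tcp_rot: [179.9, 0.1, -175.1]
wrist_force: [0.2, 0.2, -0.7]
opening: 0.0106
grasp_force: 51.0
time: 11.38
ee_pos: [0.4564, 0.071, 0.1362]
tcp_rot: [179.9, 0.5, -175.1]
wrist_force: [-0.4, -0.1, -0.8]
opening: 0.0356
grasp_force: 0.0
t 11.38 q [9.0, -8.0, -14.0, 84.0, 0.0, 4.0]
twist [ 0.001  0.008 -0.263] 2 rows of [ 0.0005  0.0042 -0.1316] | travel [  63.2 -418.1   16.2] 9 rows of [  7.  -46.5   1.8]
```

```bash
python3 -m crank '[{"gripper":40,"travel":[0,0,0],"twist":[0,0,-0.131]},{"gripper":40,"travel":[0,0,0],"twist":[0,0,-0.131]},{"gripper":40,"travel":[7,-46.5,1],"twist":[0,0,0]},{"gripper":40,"travel":[7,-46.5,1],"twist":[0,0,0]},{"gripper":40,"travel":[7,-46.5,1],"twist":[0,0,0]},{"gripper":40,"travel":[7,-46.5,1],"twist":[0,0,0]},{"gripper":40,"travel":[7,-46.5,1],"twist":[0,0,0]},{"gripper":40,"travel":[7,-46.5,1],"twist":[0,0,0]},{"gripper":40,"travel":[7,-46.5,1],"twist":[0,0,0]},{"gripper":40,"travel":[7,-46.5,1],"twist":[0,0,0]},{"gripper":40,"travel":[7,-46.5,1],"twist":[0,0,0]},{"gripper":40,"travel":[0,0,0],"twist":[0,0,0]}]'
python3 -m crank '[{"gripper":40,"travel":[0,0,0],"twist":[0,0,0]}]'
python3 see.py pics/w3.png
python3 -c "
from mv import *
go(.54,-.3435,.0145,200)"
```

```text
time: 12.88
ee_pos: [0.5374, -0.3466, 0.1202]
tcp_rot: [179.8, 0.0, -160.2]
wrist_force: [-1.1, -0.0, 0.3]
opening: 0.0401
grasp_force: 0.0
time: 13.0
ee_pos: [0.5376, -0.3438, 0.1215]
tcp_rot: [179.9, 0.1, -160.1]
wrist_force: [0.2, -0.1, -0.2]
opening: 0.0403
grasp_force: 0.0
red [403.7  77.5] 405 top z 0.039 [ 0.428  -0.3205]
red [318.5 205.9] 268 top z 0.039 [ 0.5378 -0.3444]
red [121.5 274.5] 222 top z 0.039 [ 0.6536 -0.4821]
t 13.05 q [-33.0, 16.0, 11.0, 85.0, 0.0, -53.0]
twist [ 0.002  0.002 -0.001] 1 rows of [ 0.002   0.0015 -0.0007] | travel [ -2.1  -0.9 107.5] 3 rows of [-0.7 -0.3 35.8]
```

View pics/w3.png

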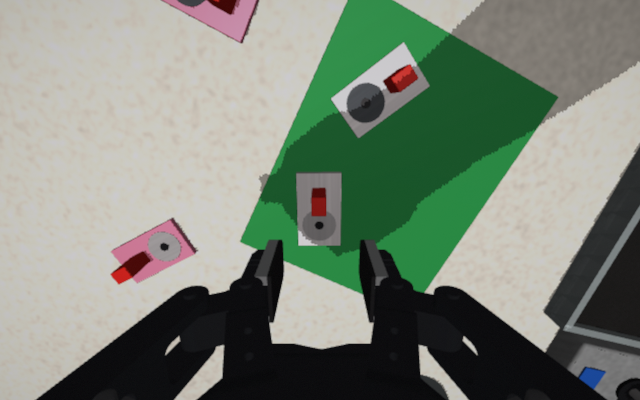

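The steel carrier sits aligned with the tool at (319,209), with the dark one at (380,90).

```bash
python3 -m crank '[{"gripper":40,"travel":[-2,-1,40],"twist":[0,0,0]},{"gripper":40,"travel":[0,0,40],"twist":[0,0,0]},{"gripper":40,"travel":[0,0,26],"twist":[0,0,0]},{"gripper":0,"travel":[0,0,0],"twist":[0,0,0]},{"gripper":0,"travel":[0,0,0],"twist":[0,0,0]},{"gripper":0,"travel":[0,0,0],"twist":[0,0,0]},{"gripper":0,"travel":[0,0,0],"twist":[0,0,0]},{"gripper":0,"travel":[0,0,0],"twist":[0,0,0]}]' 50
python3 -m crank '[{"gripper":0,"travel":[0,0,-30],"twist":[0,0,0]},{"gripper":0,"travel":[0,0,-45],"twist":[0,0,0]},{"gripper":0,"travel":[0,0,-40],"twist":[0,0,0]},{"gripper":0,"travel":[0,0,0],"twist":[0,0,0]}]'
python3 -c "
from mv import *
go(.4581,.0133,.12,184.9)"
```

```text
time: 14.05
ee_pos: [0.5407, -0.3444, 0.0173]
tcp_rot: [180.0, 0.2, -160.1]
wrist_force: [-0.9, 0.3, 2.4]
opening: 0.0107
grasp_force: 51.3
time: 14.55
ee_pos: [0.5415, -0.3453, 0.1356]
tcp_rot: [-179.8, 0.3, -160.1]
wrist_force: [-0.8, -0.2, -2.1]
opening: 0.0105
grasp_force: 50.9
t 14.55 q [-33.0, 17.0, 13.0, 86.0, 0.0, -53.0]
twist [-0.003  0.006  0.262] 2 rows of [-0.0015  0.0031  0.1312] | travel [ 52.5 364.5  15.6] 8 rows of [ 6.6 45.6  1.9]
```

```bash
python3 -m crank '[{"gripper":0,"travel":[0,0,0],"twist":[0,0,0.131]},{"gripper":0,"travel":[0,0,0],"twist":[0,0,0.131]},{"gripper":0,"travel":[6.6,45.6,1.5],"twist":[0,0,0]},{"gripper":0,"travel":[6.6,45.6,1.5],"twist":[0,0,0]},{"gripper":0,"travel":[6.6,45.6,1.5],"twist":[0,0,0]},{"gripper":0,"travel":[6.6,45.6,1.5],"twist":[0,0,0]},{"gripper":0,"travel":[6.6,45.6,1.5],"twist":[0,0,0]},{"gripper":0,"travel":[6.6,45.6,1.5],"twist":[0,0,0]},{"gripper":0,"travel":[6.6,45.6,1.5],"twist":[0,0,0]},{"gripper":0,"travel":[6.6,45.6,1.5],"twist":[0,0,0]},{"gripper":0,"travel":[0,0,0],"twist":[0,0,0]},{"gripper":0,"travel":[0,0,0],"twist":[0,0,0]}]'
python3 -c "
from mv import *
go(.4581,.0133,.0348,184.9)"
```

```text
time: 16.05
ee_pos: [0.4562, 0.0144, 0.1195]
tcp_rot: [179.9, 0.1, -175.0]
wrist_force: [-0.5, -0.9, -0.3]
opening: 0.0111
grasp_force: 54.1
t 16.05 q [2.0, -9.0, -16.0, 83.0, 0.0, -3.0]
twist [0.001 0.001 0.001] 1 rows of [0.0013 0.0012 0.001 ] | travel [-1.9 -1.2 84.7] 2 rows of [-0.9 -0.6 42.3]
```

```bash
python3 -m crank '[{"gripper":0,"travel":[-2,-1,40],"twist":[0,0,0]},{"gripper":0,"travel":[0,0,33],"twist":[0,0,0]},{"gripper":0,"travel":[0,0,7],"twist":[0,0,0]},{"gripper":0,"travel":[0,0,3],"twist":[0,0,0]},{"gripper":0,"travel":[0,0,1.5],"twist":[0,0,0]},{"gripper":0,"travel":[0,0,0],"twist":[0,0,0]},{"gripper":0,"travel":[0,0,0],"twist":[0,0,0]}]'
```

```text
time: 16.92
ee_pos: [0.4589, 0.0139, 0.0362]
tcp_rot: [179.9, 0.2, -175.1]
wrist_force: [0.2, -0.1, -1.2]
opening: 0.0105
grasp_force: 54.1
```

```bash
python3 -m crank '[{"gripper":0,"travel":[0,0,1.5],"twist":[0,0,0]},{"gripper":0,"travel":[0,0,0],"twist":[0,0,0]},{"gripper":36,"travel":[0,0,0],"twist":[0,0,0]},{"gripper":36,"travel":[0,0,0],"twist":[0,0,0]},{"gripper":36,"travel":[0,0,0],"twist":[0,0,0]},{"gripper":36,"travel":[0,0,-50],"twist":[0,0,0]},{"gripper":36,"travel":[0,0,-50],"twist":[0,0,0]},{"gripper":36,"travel":[0,0,0],"twist":[0,0,0]}]'
python3 -c "
from mv import *
go(.427,-.320,.12,151)"
```

```text
time: 17.92
ee_pos: [0.4602, 0.0137, 0.138]
tcp_rot: [179.9, 0.5, -175.1]
wrist_force: [0.4, 0.1, -0.1]
opening: 0.0357
grasp_force: 0.0
t 17.93 q [2.0, -9.0, -13.0, 85.0, 0.0, -3.0]
twist [0.004 0.007 0.592] 4 rows of [0.0009 0.0018 0.148 ] | travel [-132.8 -308.    18. ] 7 rows of [-19.  -44.    2.6]
```

```bash
python3 -m crank '[{"gripper":40,"travel":[0,0,0],"twist":[0,0,0.148]},{"gripper":40,"travel":[0,0,0],"twist":[0,0,0.148]},{"gripper":40,"travel":[0,0,0],"twist":[0,0,0.148]},{"gripper":40,"travel":[0,0,0],"twist":[0,0,0.148]},{"gripper":40,"travel":[-19,-44,2],"twist":[0,0,0]},{"gripper":40,"travel":[-19,-44,2],"twist":[0,0,0]},{"gripper":40,"travel":[-19,-44,2],"twist":[0,0,0]},{"gripper":40,"travel":[-19,-44,2],"twist":[0,0,0]},{"gripper":40,"travel":[-19,-44,2],"twist":[0,0,0]},{"gripper":40,"travel":[-19,-44,2],"twist":[0,0,0]},{"gripper":40,"travel":[-19,-44,2],"twist":[0,0,0]},{"gripper":40,"travel":[0,0,0],"twist":[0,0,0]}]'
python3 -m crank '[{"gripper":40,"travel":[0,0,0],"twist":[0,0,0]}]'
python3 see.py pics/w4.png
python3 -c "
from mv import *
go(.4275,-.320,.0145,151)"
```

```text
time: 19.42
ee_pos: [0.4243, -0.3224, 0.1177]
tcp_rot: [179.9, -0.1, 150.8]
wrist_force: [0.7, 0.1, -0.6]
opening: 0.0399
grasp_force: 0.0
time: 19.55
ee_pos: [0.425, -0.3198, 0.1185]
tcp_rot: [179.8, -0.1, 151.0]
wrist_force: [0.2, -0.4, -1.3]
opening: 0.0399
grasp_force: 0.0
red [297.4  33. ] 435 top z 0.039 [ 0.3099 -0.2741]
red [322.9 209.9] 281 top z 0.039 [ 0.4273 -0.3197]
red [174.1 276.6] 224 top z 0.039 [ 0.4185 -0.4587]
t 19.6 q [-37.0, 2.0, -6.0, 83.0, 0.0, -8.0]
twist [ 0.003 -0.     0.   ] 1 rows of [ 0.0027 -0.0005  0.0004] | travel [ -2.3   0.6 104.3] 3 rows of [-0.8  0.2 34.8]
```

View pics/w4.png

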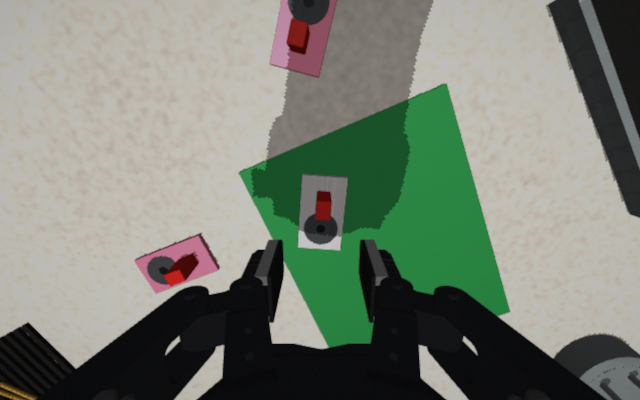

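The dark carrier is under the gripper at (323,212), turned about 3° clockwise. I correct for that and grasp.

```bash
python3 -m crank '[{"gripper":40,"travel":[-2.3,0.6,40],"twist":[0,0,0.05]},{"gripper":40,"travel":[0,0,40],"twist":[0,0,0]},{"gripper":40,"travel":[0,0,24.5],"twist":[0,0,0]},{"gripper":0,"travel":[0,0,0],"twist":[0,0,0]},{"gripper":0,"travel":[0,0,0],"twist":[0,0,0]},{"gripper":0,"travel":[0,0,0],"twist":[0,0,0]},{"gripper":0,"travel":[0,0,0],"twist":[0,0,0]},{"gripper":0,"travel":[0,0,0],"twist":[0,0,0]}]' 50
python3 -m crank '[{"gripper":0,"travel":[0,0,-30],"twist":[0,0,0]},{"gripper":0,"travel":[0,0,-45],"twist":[0,0,0]},{"gripper":0,"travel":[0,0,-40],"twist":[0,0,0]},{"gripper":0,"travel":[0,0,0],"twist":[0,0,0]}]'
python3 -c "
from mv import *
go(.463,-.0445,.12,184.9)"
```

```text
time: 20.6
ee_pos: [0.4281, -0.3208, 0.0155]
tcp_rot: [179.9, 0.1, 148.1]
wrist_force: [1.1, 0.4, 2.2]
opening: 0.011
grasp_force: 51.4
time: 21.1
ee_pos: [0.429, -0.3218, 0.1335]
tcp_rot: [179.9, 0.4, 148.1]
wrist_force: [0.4, -0.2, -1.6]
opening: 0.0106
grasp_force: 51.0
t 21.1 q [-37.0, 2.0, -4.0, 84.0, 0.0, -5.0]
twist [-0.     0.007 -0.642] 4 rows of [-1.000e-04  1.600e-03 -1.604e-01] | travel [-57.6 273.4  13.5] 6 rows of [-9.6 45.6  2.2]
```

```bash
python3 -m crank '[{"gripper":0,"travel":[0,0,0],"twist":[0,0,-0.1604]},{"gripper":0,"travel":[0,0,0],"twist":[0,0,-0.1604]},{"gripper":0,"travel":[0,0,0],"twist":[0,0,-0.1604]},{"gripper":0,"travel":[0,0,0],"twist":[0,0,-0.1604]},{"gripper":0,"travel":[-9.6,45.6,2],"twist":[0,0,0]},{"gripper":0,"travel":[-9.6,45.6,2],"twist":[0,0,0]},{"gripper":0,"travel":[-9.6,45.6,2],"twist":[0,0,0]},{"gripper":0,"travel":[-9.6,45.6,2],"twist":[0,0,0]},{"gripper":0,"travel":[-9.6,45.6,2],"twist":[0,0,0]},{"gripper":0,"travel":[-9.6,45.6,2],"twist":[0,0,0]},{"gripper":0,"travel":[0,0,0],"twist":[0,0,0]},{"gripper":0,"travel":[0,0,0],"twist":[0,0,0]}]'
python3 -c "
from mv import *
go(.463,-.0445,.033,184.9)"
```

```text
time: 22.6
ee_pos: [0.4614, -0.0434, 0.1178]
tcp_rot: [179.9, 0.0, -175.1]
wrist_force: [-0.4, 0.5, -0.3]
opening: 0.0111
grasp_force: 51.0
t 22.6 q [-5.0, -8.0, -15.0, 83.0, 0.0, -10.0]
twist [0.001 0.001 0.001] 1 rows of [0.0015 0.0008 0.0007] | travel [-1.5 -1.3 84.8] 2 rows of [-0.7 -0.6 42.4]
```

```bash
python3 -m crank '[{"gripper":0,"travel":[-1.5,-1,40],"twist":[0,0,0]},{"gripper":0,"travel":[0,0,35],"twist":[0,0,0]},{"gripper":0,"travel":[0,0,7],"twist":[0,0,0]},{"gripper":0,"travel":[0,0,3],"twist":[0,0,0]},{"gripper":0,"travel":[0,0,1.3],"twist":[0,0,0]},{"gripper":0,"travel":[0,0,0],"twist":[0,0,0]},{"gripper":0,"travel":[0,0,0],"twist":[0,0,0]}]'
python3 -m crank '[{"gripper":36,"travel":[0,0,0],"twist":[0,0,0]},{"gripper":36,"travel":[0,0,0],"twist":[0,0,0]},{"gripper":36,"travel":[0,0,0],"twist":[0,0,0]},{"gripper":36,"travel":[0,0,-50],"twist":[0,0,0]},{"gripper":36,"travel":[0,0,-50],"twist":[0,0,0]},{"gripper":36,"travel":[0,0,-50],"twist":[0,0,0]},{"gripper":36,"travel":[0,0,0],"twist":[0,0,0]},{"gripper":36,"travel":[0,0,0],"twist":[0,0,0]}]'
python3 see.py pics/w5.png .056
```

```text
time: 23.48
ee_pos: [0.4638, -0.044, 0.0328]
tcp_rot: [179.9, 0.2, -175.1]
wrist_force: [1.0, -0.6, -0.8]
opening: 0.0108
grasp_force: 51.0
time: 24.48
ee_pos: [0.4631, -0.0442, 0.1817]
tcp_rot: [179.9, 0.1, -175.1]
wrist_force: [-0.3, 0.0, -1.1]
opening: 0.0359
grasp_force: 0.0
red [381.1 185.5] 295 top z 0.056 [0.4532 0.0118]
red [320.6 188.3] 269 top z 0.056 [ 0.4606 -0.0439]
red [438.9 187.9] 397 top z 0.056 [0.4508 0.0657]
```

View pics/w5.png

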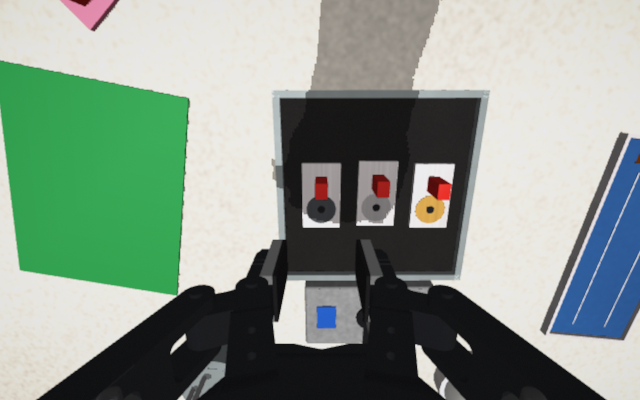

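All three carriers lie flat side by side on the pad at (321,195), (376,193) and (432,195). Next is the lever, so I triangulate the ball and move above it.

```bash
python3 - <<'E'
from mv import *
I=cv2.imread('pics/side0.png');g=I[160:176,318:334].max(2);m=(g<45).astype(np.uint8)
n,l,s,c=cv2.connectedComponentsWithStats(m);print(s.tolist(),(c+[318,160]).round(1).tolist())
print(tri([cal('scene'),cal('side')],[(322.1,248.1),(325,167)]))
go(.621,.026,.15,184.9)
E
```

```text
[[0, 0, 16, 16, 225], [4, 4, 6, 7, 31]] [[325.6, 167.6], [324.6, 166.5]]
(array([0.62128215, 0.02529291, 0.08731722]), [np.float64(0.0018903658722750735), np.float64(0.001890365872275196)])
t 24.52 q [-6.0, -7.0, -8.0, 90.0, 0.0, -10.0]
twist [0.002 0.    0.   ] 1 rows of [0.0018 0.0003 0.    ] | travel [-163.6   56.4   31. ] 4 rows of [-40.9  14.1   7.8]
```

```bash
python3 -m crank '[{"gripper":36,"travel":[-40.9,14.1,6],"twist":[0,0,0]},{"gripper":36,"travel":[-40.9,14.1,6],"twist":[0,0,0]},{"gripper":36,"travel":[-40.9,14.1,6],"twist":[0,0,0]},{"gripper":36,"travel":[-40.9,14.1,6],"twist":[0,0,0]},{"gripper":36,"travel":[0,0,0],"twist":[0,0,0]},{"gripper":36,"travel":[0,0,0],"twist":[0,0,0]}]'
python3 - <<'E'
from mv import *
go(.6213,.0258,.063,184.9)
C=cal('wrist');print('ball px',proj(C,(.6213,.0255,.0875)).round(),'tcp px',proj(C,bot.get_obs()['ee_pos']).round())
cv2.imwrite('pics/w6.png',bot.camera('wrist')[:,:,::-1])
E
```

```text
time: 25.28
ee_pos: [0.6206, 0.0259, 0.1572]
tcp_rot: [179.9, -0.0, -175.1]
wrist_force: [-0.5, -0.5, 0.5]
opening: 0.0363
grasp_force: 0.0
t 25.27 q [2.0, 14.0, 12.0, 88.0, 0.0, -3.0]
twist [ 0.002 -0.001  0.   ] 1 rows of [ 0.0016 -0.0009  0.0002] | travel [-0.7 -0.2 94.2] 2 rows of [-0.4 -0.1 47.1]
ball px [319. 213.] tcp px [320. 257.]
```

View pics/w6.png

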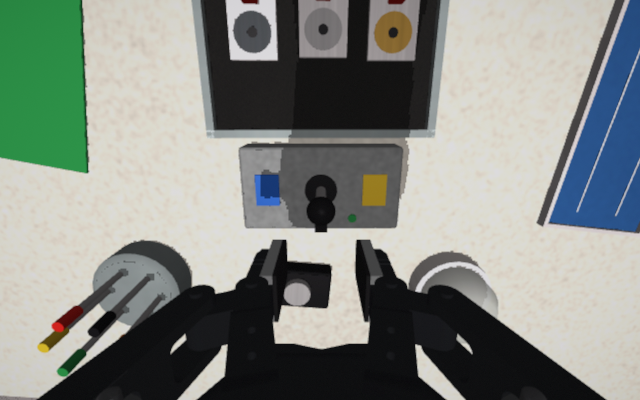

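The ball at (321,211) lies centred between the fingers, blue mark on the left at (267,190), yellow on the right at (374,190). I descend and straddle it.

```bash
python3 -m crank '[{"gripper":36,"travel":[-0.7,0,45],"twist":[0,0,0]},{"gripper":36,"travel":[0,0,35],"twist":[0,0,0]},{"gripper":36,"travel":[0,0,14],"twist":[0,0,0]},{"gripper":36,"travel":[0,0,0],"twist":[0,0,0]}]'
python3 -m crank '[{"gripper":36,"travel":[0,-8,0],"twist":[0,0,0]},{"gripper":36,"travel":[0,-6,0],"twist":[0,0,0]},{"gripper":36,"travel":[0,-6,0],"twist":[0,0,0]},{"gripper":36,"travel":[0,-6,0],"twist":[0,0,0]},{"gripper":36,"travel":[0,-3.5,0],"twist":[0,0,0]},{"gripper":36,"travel":[0,0,0],"twist":[0,0,0]}]'
python3 - <<'E'
from mv import *
for n in('scene','side'):
    im=bot.camera(n);c=proj(cal(n),(.6213,.01,.085)).astype(int);s=im[c[1]-40:c[1]+40,c[0]-45:c[0]+45];cv2.imwrite(f'pics/l_{n}.png',cv2.resize(s,None,fx=4,fy=4)[:,:,::-1])
a=cv2.imread('pics/l_scene.png');b=cv2.imread('pics/l_side.png');cv2.imwrite('pics/l1.png',np.hstack([a,b]))
print(bot.get_obs()['wrist_force'].round(1),bot.get_obs()['time'])
E
```

```text
time: 25.82
ee_pos: [0.6217, 0.0259, 0.0647]
tcp_rot: [179.9, 0.1, -175.1]
wrist_force: [0.1, 0.5, -0.0]
opening: 0.0358
grasp_force: 0.0
time: 26.58
ee_pos: [0.6249, -0.0028, 0.0644]
tcp_rot: [179.8, 0.1, -175.1]
wrist_force: [0.7, 5.7, 0.4]
opening: 0.0362
grasp_force: 2.9
[0.3 6.  1.6] 26.675
```

View pics/l1.png

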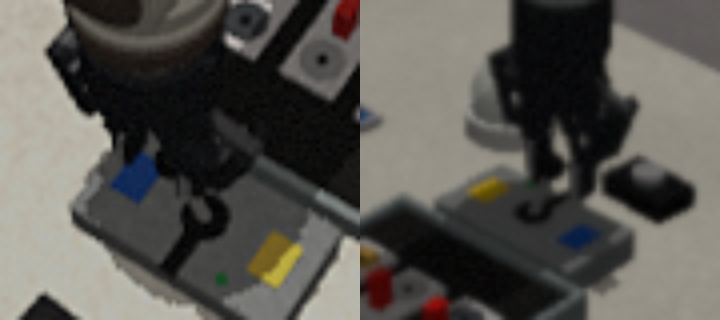

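The gripper pushes the lever over to the blue side, with about 6 N felt (4 N is needed at the stop), so it is well over. Hold two seconds, then return to centre.

```bash
python3 -m crank '[{"gripper":36,"travel":[0,0,0],"twist":[0,0,0]},{"gripper":36,"travel":[0,0,0],"twist":[0,0,0]},{"gripper":36,"travel":[0,0,0],"twist":[0,0,0]},{"gripper":36,"travel":[0,0,0],"twist":[0,0,0]},{"gripper":36,"travel":[0,0,0],"twist":[0,0,0]},{"gripper":36,"travel":[0,0,0],"twist":[0,0,0]},{"gripper":36,"travel":[0,0,0],"twist":[0,0,0]},{"gripper":36,"travel":[0,0,0],"twist":[0,0,0]},{"gripper":36,"travel":[0,0,0],"twist":[0,0,0]},{"gripper":36,"travel":[0,0,0],"twist":[0,0,0]},{"gripper":36,"travel":[0,0,0],"twist":[0,0,0]},{"gripper":36,"travel":[0,0,0],"twist":[0,0,0]}]'
python3 -m crank '[{"gripper":36,"travel":[0,0,0],"twist":[0,0,0]},{"gripper":36,"travel":[0,0,0],"twist":[0,0,0]},{"gripper":36,"travel":[0,0,0],"twist":[0,0,0]},{"gripper":36,"travel":[0,0,0],"twist":[0,0,0]},{"gripper":36,"travel":[0,10,0],"twist":[0,0,0]},{"gripper":36,"travel":[0,10,0],"twist":[0,0,0]},{"gripper":36,"travel":[0,9.5,0],"twist":[0,0,0]},{"gripper":36,"travel":[0,0,0],"twist":[0,0,0]},{"gripper":36,"travel":[0,0,0],"twist":[0,0,0]},{"gripper":36,"travel":[0,0,0],"twist":[0,0,0]},{"gripper":36,"travel":[0,0,0],"twist":[0,0,0]},{"gripper":36,"travel":[0,0,0],"twist":[0,0,0]}]'
python3 -m crank '[{"gripper":36,"travel":[0,0,0],"twist":[0,0,0]},{"gripper":36,"travel":[0,0,0],"twist":[0,0,0]}]'
python3 -m crank '[{"gripper":36,"travel":[0,8,0],"twist":[0,0,0]},{"gripper":36,"travel":[0,6,0],"twist":[0,0,0]},{"gripper":36,"travel":[0,6,0],"twist":[0,0,0]},{"gripper":36,"travel":[0,6,0],"twist":[0,0,0]},{"gripper":36,"travel":[0,3.5,0],"twist":[0,0,0]},{"gripper":36,"travel":[0,0,0],"twist":[0,0,0]}]'
```

```text
time: 28.18
ee_pos: [0.6249, -0.0025, 0.0645]
tcp_rot: [179.8, 0.1, -175.1]
wrist_force: [1.1, 5.6, 1.2]
opening: 0.036
grasp_force: 2.9
time: 29.68
ee_pos: [0.6223, 0.0261, 0.0645]
tcp_rot: [179.9, 0.1, -175.1]
wrist_force: [0.6, -0.6, 0.0]
opening: 0.0359
grasp_force: 0.0
time: 29.92
ee_pos: [0.6223, 0.0262, 0.0645]
tcp_rot: [179.9, 0.1, -175.1]
wrist_force: [-0.6, -0.0, 0.1]
opening: 0.0361
grasp_force: 0.0
time: 30.68
ee_pos: [0.6196, 0.0552, 0.0643]
tcp_rot: [-180.0, 0.1, -175.1]
wrist_force: [0.9, -5.5, 0.3]
opening: 0.0359
grasp_force: 2.9
```

```bash
python3 -m crank '[{"gripper":36,"travel":[0,0,0],"twist":[0,0,0]},{"gripper":36,"travel":[0,0,0],"twist":[0,0,0]},{"gripper":36,"travel":[0,0,0],"twist":[0,0,0]},{"gripper":36,"travel":[0,0,0],"twist":[0,0,0]},{"gripper":36,"travel":[0,0,0],"twist":[0,0,0]},{"gripper":36,"travel":[0,0,0],"twist":[0,0,0]},{"gripper":36,"travel":[0,0,0],"twist":[0,0,0]},{"gripper":36,"travel":[0,0,0],"twist":[0,0,0]},{"gripper":36,"travel":[0,0,0],"twist":[0,0,0]},{"gripper":36,"travel":[0,0,0],"twist":[0,0,0]},{"gripper":36,"travel":[0,0,0],"twist":[0,0,0]},{"gripper":36,"travel":[0,0,0],"twist":[0,0,0]}]'
python3 -m crank '[{"gripper":36,"travel":[0,0,0],"twist":[0,0,0]},{"gripper":36,"travel":[0,0,0],"twist":[0,0,0]},{"gripper":36,"travel":[0,0,0],"twist":[0,0,0]},{"gripper":36,"travel":[0,0,0],"twist":[0,0,0]},{"gripper":36,"travel":[0,0,0],"twist":[0,0,0]},{"gripper":36,"travel":[0,-10,0],"twist":[0,0,0]},{"gripper":36,"travel":[0,-10,0],"twist":[0,0,0]},{"gripper":36,"travel":[0,-9.5,0],"twist":[0,0,0]},{"gripper":36,"travel":[0,0,0],"twist":[0,0,0]},{"gripper":36,"travel":[0,0,0],"twist":[0,0,0]},{"gripper":36,"travel":[0,0,0],"twist":[0,0,0]},{"gripper":36,"travel":[0,0,0],"twist":[0,0,0]}]'
python3 -m crank '[{"gripper":36,"travel":[0,0,0],"twist":[0,0,0]},{"gripper":36,"travel":[0,0,0],"twist":[0,0,0]},{"gripper":36,"travel":[0,0,0],"twist":[0,0,0]}]'
python3 -m crank '[{"gripper":36,"travel":[0,-8,0],"twist":[0,0,0]},{"gripper":36,"travel":[0,-6,0],"twist":[0,0,0]},{"gripper":36,"travel":[0,-6,0],"twist":[0,0,0]},{"gripper":36,"travel":[0,-6,0],"twist":[0,0,0]},{"gripper":36,"travel":[0,-3.5,0],"twist":[0,0,0]},{"gripper":36,"travel":[0,0,0],"twist":[0,0,0]},{"gripper":36,"travel":[0,0,0],"twist":[0,0,0]},{"gripper":36,"travel":[0,0,0],"twist":[0,0,0]},{"gripper":36,"travel":[0,0,0],"twist":[0,0,0]},{"gripper":36,"travel":[0,0,0],"twist":[0,0,0]},{"gripper":36,"travel":[0,0,0],"twist":[0,0,0]},{"gripper":36,"travel":[0,0,0],"twist":[0,0,0]}]'
python3 -m crank '[{"gripper":36,"travel":[0,0,0],"twist":[0,0,0]},{"gripper":36,"travel":[0,0,0],"twist":[0,0,0]},{"gripper":36,"travel":[0,0,0],"twist":[0,0,0]},{"gripper":36,"travel":[0,0,0],"twist":[0,0,0]},{"gripper":36,"travel":[0,0,0],"twist":[0,0,0]},{"gripper":36,"travel":[0,0,0],"twist":[0,0,0]},{"gripper":36,"travel":[0,0,0],"twist":[0,0,0]},{"gripper":36,"travel":[0,0,0],"twist":[0,0,0]},{"gripper":36,"travel":[0,0,0],"twist":[0,0,0]},{"gripper":36,"travel":[0,0,0],"twist":[0,0,0]},{"gripper":36,"travel":[0,0,0],"twist":[0,0,0]}]'
python3 -m crank '[{"gripper":36,"travel":[0,10,0],"twist":[0,0,0]},{"gripper":36,"travel":[0,10,0],"twist":[0,0,0]},{"gripper":36,"travel":[0,9.5,0],"twist":[0,0,0]},{"gripper":36,"travel":[0,0,0],"twist":[0,0,0]},{"gripper":36,"travel":[0,0,0],"twist":[0,0,0]},{"gripper":36,"travel":[0,0,0],"twist":[0,0,0]},{"gripper":36,"travel":[0,0,-35],"twist":[0,0,0]},{"gripper":36,"travel":[0,0,-45],"twist":[0,0,0]},{"gripper":36,"travel":[0,0,-30],"twist":[0,0,0]},{"gripper":36,"travel":[0,0,0],"twist":[0,0,0]}]'
python3 -c "
from mv import *
go(.465,.02,.182,184.9)"
```

```text
time: 32.17
ee_pos: [0.6196, 0.055, 0.0644]
tcp_rot: [180.0, 0.1, -175.1]
wrist_force: [0.9, -6.3, 0.0]
opening: 0.0361
grasp_force: 2.9
time: 33.67
ee_pos: [0.6222, 0.0265, 0.0645]
tcp_rot: [179.9, 0.1, -175.1]
wrist_force: [0.2, -0.2, 0.3]
opening: 0.036
grasp_force: 0.0
time: 34.05
ee_pos: [0.6223, 0.0262, 0.0645]
tcp_rot: [179.9, 0.1, -175.1]
wrist_force: [-0.4, 0.5, -0.1]
opening: 0.0361
grasp_force: 0.0
time: 35.55
ee_pos: [0.6246, -0.0025, 0.0642]
tcp_rot: [179.8, 0.1, -175.1]
wrist_force: [-1.0, 5.7, -0.9]
opening: 0.036
grasp_force: 2.8
time: 36.92
ee_pos: [0.6246, -0.0025, 0.0642]
tcp_rot: [179.8, 0.1, -175.1]
wrist_force: [-0.7, 4.9, -0.6]
opening: 0.0361
grasp_force: 2.8
time: 38.17
ee_pos: [0.6232, 0.0258, 0.1775]
tcp_rot: [179.9, 0.4, -175.1]
wrist_force: [0.3, 0.1, -0.6]
opening: 0.0359
grasp_force: 0.0
t 38.17 q [2.0, 14.0, 14.0, 90.0, 0.0, -3.0]
twist [ 0.001  0.006 -0.   ] 1 rows of [ 0.0013  0.0064 -0.0004] | travel [158.2   7.8  -4.5] 4 rows of [39.5  1.9 -1.1]
```

```bash
python3 -m crank '[{"gripper":36,"travel":[39.5,2,0],"twist":[0,0,0]},{"gripper":36,"travel":[39.5,2,0],"twist":[0,0,0]},{"gripper":36,"travel":[39.5,2,0],"twist":[0,0,0]},{"gripper":36,"travel":[39.5,2,0],"twist":[0,0,0]},{"gripper":36,"travel":[0,0,0],"twist":[0,0,0]},{"gripper":36,"travel":[0,0,0],"twist":[0,0,0]}]'
python3 see.py pics/w7.png .056
python3 -c "
from mv import *
go(.4546,.071,.08,184.9)"
```

```text
time: 38.92
ee_pos: [0.4642, 0.0204, 0.1737]
tcp_rot: [179.9, 0.1, -175.1]
wrist_force: [-0.6, -0.6, 1.2]
opening: 0.0364
grasp_force: 0.0
red [274.8 178. ] 328 top z 0.056 [ 0.4534 -0.0212]
red [317.7 181.2] 272 top z 0.056 [0.453  0.0173]
red [375.9 183.7] 289 top z 0.056 [0.451  0.0696]
t 38.98 q [2.0, -8.0, -9.0, 89.0, 0.0, -2.0]
twist [ 0.002  0.001 -0.   ] 1 rows of [ 0.0016  0.0014 -0.0002] | travel [ 5.5 51.2 93.7] 3 rows of [ 1.8 17.1 31.2]
```

View pics/w7.png

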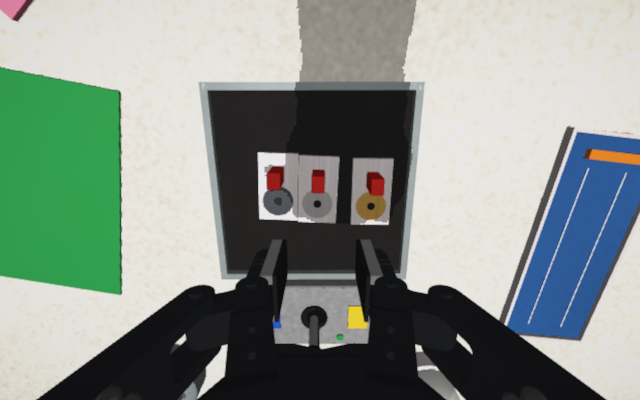

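The dark carrier has been knocked toward the steel one, to (277,187), but still lies on the pad beside it. Steel is at (318,188) and brass at (372,190). I take brass first.

```bash
python3 -m crank '[{"gripper":36,"travel":[5.5,17,35],"twist":[0,0,0]},{"gripper":36,"travel":[2,17,35],"twist":[0,0,0]},{"gripper":36,"travel":[0,17,25],"twist":[0,0,0]},{"gripper":36,"travel":[0,0,0],"twist":[0,0,0]}]'
python3 see.py pics/w8.png .056
python3 - <<'E'
from mv import *
go(.4546,.071,.0325,184.9);C=cal('wrist');print(proj(C,(.4546,.071,.056)).round())
E
```

```text
time: 39.48
ee_pos: [0.4515, 0.0713, 0.0771]
tcp_rot: [179.9, -0.1, -175.0]
wrist_force: [0.3, -0.3, -0.0]
opening: 0.0357
grasp_force: 0.0
red [171.9 227. ] 1192 top z 0.056 [ 0.4506 -0.0165]
red [235.6 231.1] 933 top z 0.056 [0.45  0.021]
red [319.9 235.5] 714 top z 0.056 [0.4485 0.0711]
t 39.52 q [9.0, -8.0, -19.0, 78.0, 0.0, 4.0]
twist [ 0.001 -0.     0.001] 1 rows of [ 0.0013 -0.0003  0.001 ] | travel [-2.4 -0.1 46.1] 1 rows of [-2.4 -0.1 46.1]
[320. 242.]
```

```bash
python3 -m crank '[{"gripper":36,"travel":[-2.4,0,25],"twist":[0,0,0]},{"gripper":36,"travel":[0,0,20],"twist":[0,0,0]},{"gripper":0,"travel":[0,0,0],"twist":[0,0,0]},{"gripper":0,"travel":[0,0,0],"twist":[0,0,0]},{"gripper":0,"travel":[0,0,0],"twist":[0,0,0]},{"gripper":0,"travel":[0,0,0],"twist":[0,0,0]},{"gripper":0,"travel":[0,0,0],"twist":[0,0,0]},{"gripper":0,"travel":[0,0,-30],"twist":[0,0,0]},{"gripper":0,"travel":[0,0,-45],"twist":[0,0,0]},{"gripper":0,"travel":[0,0,-45],"twist":[0,0,0]},{"gripper":0,"travel":[0,0,0],"twist":[0,0,0]}]' 60
python3 -c "
from mv import *
go(.48,.32,.16,178.5)"
```

```text
time: 40.9
ee_pos: [0.456, 0.0712, 0.1577]
tcp_rot: [179.9, 0.4, -175.1]
wrist_force: [0.7, 0.7, -1.6]
opening: 0.0107
grasp_force: 59.8
t 40.9 q [9.0, -8.0, -11.0, 87.0, 0.0, 4.0]
twist [0.002 0.007 0.112] 1 rows of [0.0024 0.007  0.1119] | travel [-17.4 249.3  -2.3] 5 rows of [-3.5 49.9 -0.5]
```

```bash
python3 -m crank '[{"gripper":0,"travel":[0,0,0],"twist":[0,0,0.112]},{"gripper":0,"travel":[-3.5,49.9,0],"twist":[0,0,0]},{"gripper":0,"travel":[-3.5,49.9,0],"twist":[0,0,0]},{"gripper":0,"travel":[-3.5,49.9,0],"twist":[0,0,0]},{"gripper":0,"travel":[-3.5,49.9,0],"twist":[0,0,0]},{"gripper":0,"travel":[-3.5,49.9,0],"twist":[0,0,0]},{"gripper":0,"travel":[0,0,0],"twist":[0,0,0]},{"gripper":0,"travel":[0,0,0],"twist":[0,0,0]}]'
python3 - <<'E'
from mv import *
C=cal('wrist');im=bot.camera('wrist');cv2.imwrite('pics/w9.png',im[:,:,::-1]);print(bot.get_obs()['ee_pos'].round(4))
for c,s,m in blobs(im,(7,170,120),(18,255,255),100):
    pts=np.argwhere(m)[:,::-1].astype(np.float32);bx=cv2.boxPoints(cv2.minAreaRect(pts));print(c,s,onz(C,c,.012).round(4),[onz(C,b,.012)[:2].round(4).tolist() for b in bx])
E
```

```text
time: 41.9
ee_pos: [0.4781, 0.3195, 0.1535]
tcp_rot: [180.0, -0.0, 178.5]
wrist_force: [-0.3, -0.3, -0.8]
opening: 0.0109
grasp_force: 59.8
[0.4783 0.319  0.154 ]
[321.9     117.48125] 640 [0.4124 0.3225 0.012 ] [[0.4076, 0.2935], [0.4092, 0.3519], [0.4172, 0.352], [0.4156, 0.293]]
```

View pics/w9.png

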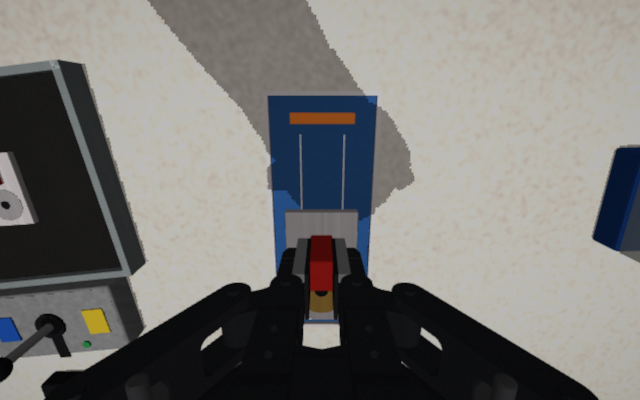

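The tray is below, with the orange bar at (322,117) and the lane lines at columns 301 and 344. The held brass carrier's tab-end edge shows at row 211.

```bash
cat > plan.py <<'E'
from mv import *
BAR=np.array([.414,.322]);YAW=-1.5
def place(k,h,step=.047,end0=-.001):
    """TCP pose for k-th carrier with grip height h"""
    e=end0+k*step           # tab end along lane from the bar's middle
    sup=.005 if k==0 else (end0+(k-1)*step+.0697)   # support edge
    th=np.arctan2(.006,e+.0695-sup)
    ox=e+.035*np.cos(th);oz=.006+.035*np.sin(th)
    X=ox-.014*np.cos(th)+h*np.sin(th);Z=oz+.014*np.sin(th)+h*np.cos(th)
    y=np.radians(YAW);p=BAR+X*np.array([np.cos(y),np.sin(y)])
    return p[0],p[1],Z,180+YAW,np.degrees(th)
E
python3 - <<'E'
from plan import *
C=cal('wrist');t=bot.get_obs()['ee_pos']
for z in(.004,.0065,.009): 
    a,b=[onz(C,p,t[2]-z) for p in((286,211),(357,211))];print(z,((a+b)/2-t).round(4),np.linalg.norm(a-b).round(4))
p=place(0,.0125);print(np.round(p,4));go(p[0],p[1],p[2]+.03,p[3],p[4])
E
```

```text
0.004 [-0.0247  0.0014 -0.004 ] 0.0369
0.0065 [-0.0238  0.0014 -0.0065] 0.0376
0.009 [-0.0228  0.0013 -0.009 ] 0.0382
[4.3510e-01 3.2140e-01 2.3100e-02 1.7850e+02 5.3977e+00]
t 41.95 q [34.0, 7.0, 4.0, 87.0, 0.0, 35.0]
twist [ 0.001  0.095 -0.001] 1 rows of [ 0.0008  0.0946 -0.0005] | travel [ 33.6   1.3 104.6] 3 rows of [11.2  0.4 34.9]
```

```bash
python3 -m crank '[{"gripper":0,"travel":[0,0,0],"twist":[0,0.0946,0]},{"gripper":0,"travel":[11.2,0.4,35],"twist":[0,0,0]},{"gripper":0,"travel":[11.2,0.4,35],"twist":[0,0,0]},{"gripper":0,"travel":[11.2,0.4,34],"twist":[0,0,0]},{"gripper":0,"travel":[0,0,0],"twist":[0,0,0]},{"gripper":0,"travel":[0,0,0],"twist":[0,0,0]}]'
python3 -c "
from plan import *
p=place(0,.0125);go(*p)"
```

```text
time: 42.7
ee_pos: [0.4366, 0.3222, 0.056]
tcp_rot: [179.8, -5.2, 178.5]
wrist_force: [-0.7, -0.5, -1.4]
opening: 0.0105
grasp_force: 59.8
t 42.7 q [35.0, 8.0, -6.0, 80.0, 3.0, 36.0]
twist [ 0.003  0.003 -0.001] 1 rows of [ 0.003   0.0029 -0.0008] | travel [-1.6 -0.8 33. ] 1 rows of [-1.6 -0.8 33. ]
```

```bash
python3 -m crank '[{"gripper":0,"travel":[-1.6,-0.8,18],"twist":[0,0,0]},{"gripper":0,"travel":[0,0,10],"twist":[0,0,0]},{"gripper":0,"travel":[0,0,3],"twist":[0,0,0]},{"gripper":0,"travel":[0,0,1],"twist":[0,0,0]},{"gripper":0,"travel":[0,0,0],"twist":[0,0,0]},{"gripper":0,"travel":[0,0,0],"twist":[0,0,0]}]'
```

```text
time: 43.45
ee_pos: [0.4351, 0.3219, 0.0252]
tcp_rot: [179.8, -5.2, 178.5]
wrist_force: [-4.7, -6.0, 24.2]
opening: 0.0103
grasp_force: 64.1
```

```bash
python3 -m crank '[{"gripper":0,"travel":[0,0,-1.3],"twist":[0,0,0]},{"gripper":0,"travel":[0,0,0],"twist":[0,0,0]}]'
python3 -m crank '[{"gripper":30,"travel":[0,0,0],"twist":[0,0,0]},{"gripper":36,"travel":[0,0,0],"twist":[0,0,0]},{"gripper":36,"travel":[0,0,0],"twist":[0,0,0]},{"gripper":36,"travel":[0,0,-40],"twist":[0,0,0]},{"gripper":36,"travel":[0,0,-50],"twist":[0,0,0]},{"gripper":36,"travel":[0,0,-50],"twist":[0,0,0]},{"gripper":36,"travel":[0,0,0],"twist":[0,0,0]}]'
python3 see.py pics/w10.png .045
python3 -c "
from mv import *
go(.456,.0155,.12,184.9)"
```

```text
time: 43.7
ee_pos: [0.4351, 0.3219, 0.0253]
tcp_rot: [179.8, -5.2, 178.5]
wrist_force: [-0.7, -3.0, 14.0]
opening: 0.0104
grasp_force: 62.6
time: 44.58
ee_pos: [0.4489, 0.322, 0.1669]
tcp_rot: [179.7, -5.0, 178.5]
wrist_force: [-0.0, 0.1, -0.4]
opening: 0.0361
grasp_force: 0.0
red [319.5 189.5] 192 top z 0.045 [0.4357 0.3221]
t 44.62 q [34.0, 9.0, 6.0, 92.0, 3.0, 35.0]
twist [ 0.009 -0.09  -0.112] 1 rows of [ 0.0086 -0.0904 -0.1118] | travel [  18.3 -305.6   44.4] 7 rows of [  2.6 -43.7   6.3]
```

View pics/w10.png

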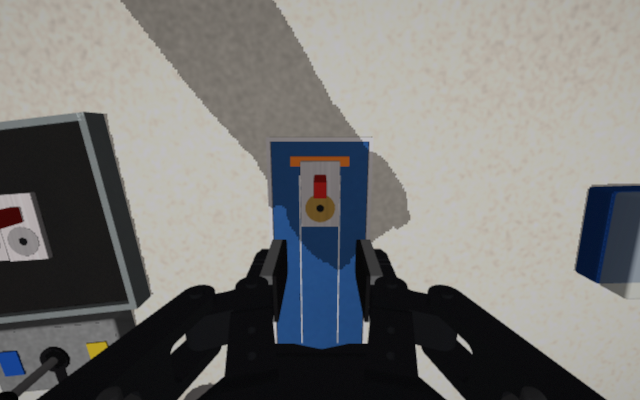

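The brass carrier lies in the lane between the lines at (320,195), with its tab end at mid-bar (row 161 against bar rows 156–167). Steel is next; from here I measure numerically.

```bash
python3 -m crank '[{"gripper":26,"travel":[0,0,0],"twist":[0.0086,-0.0904,-0.1118]},{"gripper":26,"travel":[2.6,-43.6,6],"twist":[0,0,0]},{"gripper":26,"travel":[2.6,-43.6,6],"twist":[0,0,0]},{"gripper":26,"travel":[2.6,-43.6,6],"twist":[0,0,0]},{"gripper":26,"travel":[2.6,-43.6,6],"twist":[0,0,0]},{"gripper":26,"travel":[2.6,-43.6,6],"twist":[0,0,0]},{"gripper":26,"travel":[2.6,-43.6,6],"twist":[0,0,0]},{"gripper":26,"travel":[2.6,-43.6,6],"twist":[0,0,0]},{"gripper":26,"travel":[0,0,0],"twist":[0,0,0]},{"gripper":26,"travel":[0,0,0],"twist":[0,0,0]}]'
cat > pad.py <<'E'
import sys
from mv import *
C=cal('wrist');im=bot.camera('wrist');cv2.imwrite(sys.argv[1],im[:,:,::-1]);print(bot.get_obs()['ee_pos'].round(4))
hsv=cv2.cvtColor(im,cv2.COLOR_RGB2HSV)
# red top faces: brightest red
for c,s,m in blobs(im,(0,150,60),(8,255,255),60):
    v=hsv[:,:,2].copy();v[~m]=0;print('red',c.round(1),s,onz(C,c,.056)[:2].round(4),'levels',np.unique(hsv[:,:,2][m]//20*20,return_counts=True)[0:2])
    for lv in np.unique(hsv[:,:,2][m]//20*20):
        q=m&(hsv[:,:,2]//20*20==lv)
        if q.sum()>60: cc=np.argwhere(q).mean(0)[::-1];print('   lvl',lv,q.sum(),cc.round(1),onz(C,cc,.056)[:2].round(4))
# pad area: project pad interior; plate = bright there
u=np.array([np.cos(.089),np.sin(.089)]);w=np.array([-u[1],u[0]]);c0=np.array([.4725,.0143])
poly=np.array([proj(C,[*(c0+a*u*.085+b*w*.085),.026]) for a,b in((-1,-1),(-1,1),(1,1),(1,-1))]).astype(np.int32)
M=np.zeros(im.shape[:2],np.uint8);cv2.fillPoly(M,[poly],255)
M[240:]=0
p=((hsv[:,:,2]>75)&(M>0)).astype(np.uint8)
n,l,s,c=cv2.connectedComponentsWithStats(p)
for i in range(1,n):
    if s[i,4]>400:
        pts=np.argwhere(l==i)[:,::-1].astype(np.float32);bx=cv2.boxPoints(cv2.minAreaRect(pts));P=np.array([onz(C,b,.026)[:2] for b in bx])
        e=P[1]-P[0];print('plate',s[i].tolist(),P.round(4).tolist(),'sides',np.linalg.norm(P[0]-P[1]).round(4),np.linalg.norm(P[1]-P[2]).round(4),'ang',np.degrees(np.arctan2(e[1],e[0])).round(1))
E
python3 pad.py pics/w11.png
```

```text
time: 45.88
ee_pos: [0.4547, 0.0156, 0.1205]
tcp_rot: [-179.9, -0.2, -175.1]
wrist_force: [0.0, 0.5, 0.4]
opening: 0.0262
grasp_force: 0.0
[0.4549 0.0159 0.1208]
red [271.2 207.3] 532 [ 0.452  -0.0208] levels (array([ 80, 100, 120, 140, 160], dtype=uint8), array([190,  36,  21, 141, 144]))
   lvl 80 190 [274.7 199.8] [ 0.446  -0.0185]
   lvl 140 141 [268.3 213.2] [ 0.4568 -0.0227]
   lvl 160 144 [269.2 211.1] [ 0.4551 -0.0221]
red [322.9 211.1] 444 [0.4517 0.0172] levels (array([ 80, 100, 120, 140, 160], dtype=uint8), array([126,  20,  20,  63, 215]))
   lvl 80 126 [322.9 200.8] [0.4438 0.0166]
   lvl 140 63 [322.4 216. ] [0.4556 0.0172]
   lvl 160 215 [323.  216.1] [0.4556 0.0176]
plate [250, 174, 99, 66, 5746] [[0.4357, -0.0433], [0.429, 0.0358], [0.4863, 0.0422], [0.4935, -0.0425]] sides 0.0794 0.0576 ang 94.9
```

```bash
python3 -m crank '[{"gripper":26,"travel":[-1.8,1.5,40],"twist":[0,0,0]},{"gripper":26,"travel":[0,0,30],"twist":[0,0,0]},{"gripper":26,"travel":[0,0,16.5],"twist":[0,0,0]},{"gripper":0,"travel":[0,0,0],"twist":[0,0,0]},{"gripper":0,"travel":[0,0,0],"twist":[0,0,0]},{"gripper":0,"travel":[0,0,0],"twist":[0,0,0]},{"gripper":0,"travel":[0,0,0],"twist":[0,0,0]}]' 60
python3 -m crank '[{"gripper":0,"travel":[0,0,-30],"twist":[0,0,0]},{"gripper":0,"travel":[0,0,-45],"twist":[0,0,0]},{"gripper":0,"travel":[0,0,-45],"twist":[0,0,0]},{"gripper":0,"travel":[0,0,0],"twist":[0,0,0]}]'
python3 -c "
from mv import *
go(.527,.32,.155,178.5)"
```

```text
time: 46.8
ee_pos: [0.457, 0.0169, 0.0357]
tcp_rot: [-179.9, -0.1, -175.1]
wrist_force: [0.9, 0.2, -0.5]
opening: 0.0107
grasp_force: 59.3
time: 47.3
ee_pos: [0.4586, 0.0171, 0.1589]
tcp_rot: [-179.9, 0.2, -175.1]
wrist_force: [0.7, 0.2, -1.0]
opening: 0.0107
grasp_force: 59.5
t 47.3 q [2.0, -9.0, -11.0, 87.0, -0.0, -3.0]
twist [-0.002  0.004  0.112] 1 rows of [-0.0016  0.0038  0.1117] | travel [-60.4 304.6   3.9] 7 rows of [-8.6 43.5  0.6]
```

```bash
python3 -m crank '[{"gripper":0,"travel":[0,0,0],"twist":[0,0,0.1117]},{"gripper":0,"travel":[-8.6,43.5,0.5],"twist":[0,0,0]},{"gripper":0,"travel":[-8.6,43.5,0.5],"twist":[0,0,0]},{"gripper":0,"travel":[-8.6,43.5,0.5],"twist":[0,0,0]},{"gripper":0,"travel":[-8.6,43.5,0.5],"twist":[0,0,0]},{"gripper":0,"travel":[-8.6,43.5,0.5],"twist":[0,0,0]},{"gripper":0,"travel":[-8.6,43.5,0.5],"twist":[0,0,0]},{"gripper":0,"travel":[-8.6,43.5,0.5],"twist":[0,0,0]},{"gripper":0,"travel":[0,0,0],"twist":[0,0,0]},{"gripper":0,"travel":[0,0,0],"twist":[0,0,0]}]'
cat > edge.py <<'E'
import sys
from plan import *
C=cal('wrist');im=bot.camera('wrist');cv2.imwrite(sys.argv[1],im[:,:,::-1]);t=bot.get_obs()['ee_pos'];print(t.round(4))
def edges(im,cols,r0,r1):
    s=im[r0:r1,cols,0].mean(1).astype(int);return [(r0+i,int(s[i])) for i in range(0,r1-r0,2)]
ref=cv2.imread('pics/w9.png')[:,:,::-1]
print('ref',edges(ref,slice(305,316),196,226));print('now',edges(im,slice(305,316),60,226))
E
python3 edge.py pics/w12.png
python3 -c "
from plan import *
p=place(1,.0157);print(np.round(p,4));go(p[0],p[1],p[2]+.03,p[3],p[4])"
```

```text
time: 48.55
ee_pos: [0.5247, 0.3195, 0.1499]
tcp_rot: [-179.8, -0.2, 178.5]
wrist_force: [-0.7, -0.1, -1.7]
opening: 0.0106
grasp_force: 59.5
[0.5248 0.3192 0.1503]
ref [(196, 20), (198, 21), (200, 20), (202, 20), (204, 21), (206, 20), (208, 26), (210, 70), (212, 94), (214, 115), (216, 114), (218, 114), (220, 114), (222, 114), (224, 114)]
now [(60, 142), (62, 118), (64, 119), (66, 119), (68, 119), (70, 119), (72, 119), (74, 118), (76, 118), (78, 116), (80, 115), (82, 115), (84, 115), (86, 115), (88, 115), (90, 115), (92, 115), (94, 115), (96, 115), (98, 114), (100, 114), (102, 118), (104, 117), (106, 113), (108, 109), (110, 107), (112, 104), (114, 103), (116, 102), (118, 102), (120, 102), (122, 102), (124, 102), (126, 102), (128, 103), (130, 105), (132, 107), (134, 110), (136, 114), (138, 116), (140, 116), (142, 116), (144, 60), (146, 20), (148, 21), (150, 21), (152, 20), (154, 20), (156, 21), (158, 20), (160, 21), (162, 20), (164, 21), (166, 21), (168, 20), (170, 21), (172, 20), (174, 21), (176, 20), (178, 20), (180, 20), (182, 21), (184, 20), (186, 20), (188, 21), (190, 21), (192, 20), (194, 20), (196, 20), (198, 21), (200, 21), (202, 21), (204, 21), (206, 21), (208, 20), (210, 21), (212, 26), (214, 69), (216, 92), (218, 114), (220, 114), (222, 114), (224, 114)]
[4.8280e-01 3.2020e-01 2.7800e-02 1.7850e+02 7.3058e+00]
t 48.6 q [31.0, 13.0, 10.0, 87.0, -0.0, 33.0]
twist [-0.002  0.124 -0.   ] 1 rows of [-0.0024  0.1244 -0.0005] | travel [29.9 -0.1 97.1] 3 rows of [10.  -0.  32.4]
```

```bash
python3 - <<'E'
from plan import *
C=cal('wrist');t=bot.get_obs()['ee_pos']
print('brass free end',onz(C,(310.5,144),.0118).round(4), 'expected', .414-.001+.0697)
print('held bottom edge rel',(onz(C,(310.5,213.3),t[2]-.0157)-t).round(4),'top',(onz(C,(310.5,216.5),t[2]-.0097)-t).round(4))
# ref: camera rigid to tool, same tool orientation
R0=t-np.array([.4783,.319,.154])
print('ref bottom',(onz(C,(310.5,209.3),t[2]-.0125)-t).round(4),(onz(C,(310.5,212.5),t[2]-.0065)-t).round(4))
E
```

```text
brass free end [0.4821 0.3106 0.0118] expected 0.48269999999999996
held bottom edge rel [-0.0192 -0.005  -0.0157] top [-0.0196 -0.0048 -0.0097]
ref bottom [-0.0228 -0.0048 -0.0125] [-0.0231 -0.0046 -0.0065]
```

```bash
python3 -m crank '[{"gripper":0,"travel":[0,0,0],"twist":[0,0.1244,0]},{"gripper":0,"travel":[10.6,0,32],"twist":[0,0,0]},{"gripper":0,"travel":[10.6,0,32],"twist":[0,0,0]},{"gripper":0,"travel":[10.6,0,31],"twist":[0,0,0]},{"gripper":0,"travel":[0,0,0],"twist":[0,0,0]},{"gripper":0,"travel":[0,0,0],"twist":[0,0,0]}]'
python3 -c "
from plan import *
p=list(place(1,.0157));p[0]-=.002;go(*p)"
```

```text
time: 49.35
ee_pos: [0.4824, 0.3207, 0.0623]
tcp_rot: [-180.0, -7.2, 178.5]
wrist_force: [-0.2, 0.7, -0.6]
opening: 0.0106
grasp_force: 59.4
t 49.35 q [32.0, 15.0, 3.0, 84.0, 4.0, 33.0]
twist [-0.001  0.003 -0.001] 1 rows of [-0.0006  0.0026 -0.0007] | travel [-2.8 -0.5 34.4] 1 rows of [-2.8 -0.5 34.4]
```

```bash
python3 -m crank '[{"gripper":0,"travel":[-2.8,-0.5,16],"twist":[0,0,0]},{"gripper":0,"travel":[0,0,11],"twist":[0,0,0]},{"gripper":0,"travel":[0,0,3],"twist":[0,0,0]},{"gripper":0,"travel":[0,0,0],"twist":[0,0,0]},{"gripper":0,"travel":[0,0,0],"twist":[0,0,0]}]'
python3 -m crank '[{"gripper":0,"travel":[0,0,1],"twist":[0,0,0]},{"gripper":0,"travel":[0,0,0],"twist":[0,0,0]}]'
```

```text
time: 49.98
ee_pos: [0.4806, 0.3205, 0.0309]
tcp_rot: [-179.9, -7.2, 178.5]
wrist_force: [-0.2, -0.2, -1.2]
opening: 0.0106
grasp_force: 59.5
time: 50.22
ee_pos: [0.4804, 0.3204, 0.0296]
tcp_rot: [-179.9, -7.3, 178.5]
wrist_force: [-0.1, 0.5, -1.7]
opening: 0.0106
grasp_force: 59.5
```

```bash
python3 -m crank '[{"gripper":0,"travel":[0,0,1],"twist":[0,0,0]},{"gripper":0,"travel":[0,0,0],"twist":[0,0,0]}]'
```

```text
time: 50.48
ee_pos: [0.4802, 0.3203, 0.0285]
tcp_rot: [-179.9, -7.3, 178.5]
wrist_force: [-0.4, -0.9, -0.9]
opening: 0.0107
grasp_force: 59.5
```

```bash
python3 -m crank '[{"gripper":0,"travel":[0,0,0.7],"twist":[0,0,0]},{"gripper":0,"travel":[0,0,0],"twist":[0,0,0]}]'
python3 -m crank '[{"gripper":20,"travel":[0,0,0],"twist":[0,0,0]},{"gripper":36,"travel":[0,0,0],"twist":[0,0,0]},{"gripper":36,"travel":[0,0,0],"twist":[0,0,0]},{"gripper":36,"travel":[0,0,-40],"twist":[0,0,0]},{"gripper":36,"travel":[0,0,-50],"twist":[0,0,0]},{"gripper":36,"travel":[0,0,-40],"twist":[0,0,0]},{"gripper":36,"travel":[0,0,0],"twist":[0,0,0]}]'
cat > fan.py <<'E'
import sys
from plan import *
C=cal('wrist');im=bot.camera('wrist');cv2.imwrite(sys.argv[1],im[:,:,::-1])
for z in(.009,):
  for dy in (-.016,.016):   # sample along lane either side of tabs, floor-ish plane
    y=np.radians(YAW);u=np.array([np.cos(y),np.sin(y)]);w=np.array([-u[1],u[0]])
    X=np.arange(-.012,.18,.001);P=[proj(C,[*(BAR+x*u+dy*w),.012]) for x in X]
    v=np.array([im[int(round(p[1])),int(round(p[0]))].astype(int) if 0<=p[1]<399 and 0<=p[0]<639 else [-1]*3 for p in P])
    d=np.abs(np.diff(v,axis=0)).sum(1)
    print('dy',dy,[(round(float(X[i])*1000),int(d[i]),v[i+1].tolist()) for i in range(len(d)) if d[i]>25])
for c,s,m in blobs(im,(0,150,60),(8,255,255),60):
    q=m&(im[:,:,0]>135);cc=np.argwhere(q).mean(0)[::-1] if q.sum()>30 else c;print('red',c.round(1),s,'top',cc.round(1),onz(C,cc,.044)[:2].round(4))
E
python3 fan.py pics/w13.png
python3 -c "
from mv import *
go(.457,-.0215,.12,184.9)"
```

```text
time: 50.72
ee_pos: [0.4801, 0.3203, 0.0278]
tcp_rot: [-179.9, -7.3, 178.5]
wrist_force: [-0.4, -0.4, -1.7]
opening: 0.0109
grasp_force: 59.5
time: 51.6
ee_pos: [0.498, 0.3208, 0.1603]
tcp_rot: [179.9, -7.0, 178.5]
wrist_force: [0.2, -0.2, -0.3]
opening: 0.0359
grasp_force: 0.0
dy -0.016 [(-8, 59, [63, 55, 69]), (-7, 101, [122, 71, 43]), (-6, 51, [150, 79, 28]), (-3, 97, [119, 94, 85]), (-2, 64, [124, 119, 119]), (43, 35, [111, 106, 107]), (44, 57, [91, 88, 88]), (45, 34, [103, 99, 99]), (46, 42, [117, 113, 113]), (112, 27, [105, 103, 107]), (113, 86, [66, 73, 90]), (115, 83, [22, 46, 78])]
dy 0.016 [(-10, 38, [32, 69, 118]), (-8, 58, [69, 73, 100]), (-7, 105, [125, 78, 56]), (-6, 55, [152, 81, 31]), (-3, 97, [123, 97, 88]), (-2, 64, [127, 122, 123]), (43, 37, [104, 88, 65]), (44, 30, [90, 82, 75]), (45, 58, [104, 100, 101]), (46, 43, [119, 114, 115]), (112, 28, [102, 100, 104]), (113, 81, [64, 72, 89]), (115, 75, [23, 47, 80]), (177, 51, [29, 61, 104]), (178, 41, [36, 74, 125])]
red [320.  139.1] 244 top [320.  139.1] [0.4352 0.3222]
red [319.6 190.6] 286 top [319.6 190.6] [0.4809 0.3206]
t 51.65 q [31.0, 16.0, 14.0, 94.0, 4.0, 32.0]
twist [ 0.007 -0.124 -0.112] 1 rows of [ 0.0066 -0.1244 -0.1116] | travel [  69.3 -337.3   38. ] 7 rows of [  9.9 -48.2   5.4]
```

Brass and steel overlap properly: tab ends are 47 mm apart and brass covers half the bar. Now the dark carrier.

```bash
python3 -m crank '[{"gripper":36,"travel":[0,0,0],"twist":[0.0066,-0.1244,-0.1116]},{"gripper":36,"travel":[9.9,-48.2,5],"twist":[0,0,0]},{"gripper":36,"travel":[9.9,-48.2,5],"twist":[0,0,0]},{"gripper":36,"travel":[9.9,-48.2,5],"twist":[0,0,0]},{"gripper":36,"travel":[9.9,-48.2,5],"twist":[0,0,0]},{"gripper":36,"travel":[9.9,-48.2,5],"twist":[0,0,0]},{"gripper":36,"travel":[9.9,-48.2,5],"twist":[0,0,0]},{"gripper":36,"travel":[9.9,-48.2,5],"twist":[0,0,0]},{"gripper":36,"travel":[0,0,0],"twist":[0,0,0]},{"gripper":36,"travel":[0,0,0],"twist":[0,0,0]}]'
python3 pad.py pics/w14.png
```

```text
time: 52.9
ee_pos: [0.4559, -0.0218, 0.1215]
tcp_rot: [-180.0, -0.2, -175.1]
wrist_force: [-0.9, 0.3, 0.8]
opening: 0.0362
grasp_force: 0.0
[ 0.4561 -0.0213  0.1217]
red [318.4 209.9] 447 [ 0.4527 -0.0234] levels (array([ 80, 100, 120, 140, 160], dtype=uint8), array([120,  23,  29,  61, 214]))
   lvl 80 120 [318.8 199.1] [ 0.4443 -0.0238]
   lvl 140 61 [317.3 211.9] [ 0.4543 -0.0241]
   lvl 160 214 [318.4 214.8] [ 0.4565 -0.0231]
plate [295, 177, 49, 63, 2471] [[0.4919, -0.0409], [0.4366, -0.0442], [0.4333, -0.0051], [0.4883, 0.0008]] sides 0.0554 0.0392 ang -176.6
```

```bash
python3 -m crank '[{"gripper":36,"travel":[-0.8,-1.8,40],"twist":[0,0,0]},{"gripper":36,"travel":[0,0,30],"twist":[0,0,0]},{"gripper":36,"travel":[0,0,17.5],"twist":[0,0,0]},{"gripper":0,"travel":[0,0,0],"twist":[0,0,0]},{"gripper":0,"travel":[0,0,0],"twist":[0,0,0]},{"gripper":0,"travel":[0,0,0],"twist":[0,0,0]},{"gripper":0,"travel":[0,0,0],"twist":[0,0,0]},{"gripper":0,"travel":[0,0,0],"twist":[0,0,0]}]' 60
python3 -m crank '[{"gripper":0,"travel":[0,0,-30],"twist":[0,0,0]},{"gripper":0,"travel":[0,0,-45],"twist":[0,0,0]},{"gripper":0,"travel":[0,0,-45],"twist":[0,0,0]},{"gripper":0,"travel":[0,0,0],"twist":[0,0,0]}]'
python3 -c "
from mv import *
go(.573,.319,.155,178.5)"
```

```text
time: 53.95
ee_pos: [0.4572, -0.0239, 0.0352]
tcp_rot: [-179.9, -0.1, -175.1]
wrist_force: [-0.9, -0.8, -1.3]
opening: 0.0107
grasp_force: 59.7
time: 54.45
ee_pos: [0.4589, -0.0238, 0.1584]
tcp_rot: [-179.9, 0.2, -175.1]
wrist_force: [0.5, -1.7, -0.7]
opening: 0.0104
grasp_force: 59.8
t 54.45 q [-3.0, -8.0, -11.0, 87.0, -0.0, -8.0]
twist [-0.002  0.004  0.112] 1 rows of [-0.0017  0.0035  0.1117] | travel [-105.1  345.7    3.4] 8 rows of [-13.1  43.2   0.4]
```

```bash
python3 -m crank '[{"gripper":0,"travel":[0,0,0],"twist":[0,0,0.1117]},{"gripper":0,"travel":[-13.1,43.2,0.3],"twist":[0,0,0]},{"gripper":0,"travel":[-13.1,43.2,0.3],"twist":[0,0,0]},{"gripper":0,"travel":[-13.1,43.2,0.3],"twist":[0,0,0]},{"gripper":0,"travel":[-13.1,43.2,0.3],"twist":[0,0,0]},{"gripper":0,"travel":[-13.1,43.2,0.3],"twist":[0,0,0]},{"gripper":0,"travel":[-13.1,43.2,0.3],"twist":[0,0,0]},{"gripper":0,"travel":[-13.1,43.2,0.3],"twist":[0,0,0]},{"gripper":0,"travel":[-13.1,43.2,0.3],"twist":[0,0,0]},{"gripper":0,"travel":[0,0,0],"twist":[0,0,0]},{"gripper":0,"travel":[0,0,0],"twist":[0,0,0]}]'
python3 edge.py pics/w15.png | cut -c1-3000 | grep -v ref
python3 -c "
from plan import *
p=place(2,.0152);print(np.round(p,4));go(p[0],p[1],p[2]+.03,p[3],p[4])"
```

```text
time: 55.82
ee_pos: [0.5707, 0.3187, 0.1505]
tcp_rot: [-179.9, -0.2, 178.5]
wrist_force: [-0.1, 0.3, 0.2]
opening: 0.0102
grasp_force: 59.9
[0.5708 0.3183 0.1511]
now [(60, 105), (62, 104), (64, 115), (66, 115), (68, 115), (70, 115), (72, 114), (74, 114), (76, 114), (78, 114), (80, 107), (82, 112), (84, 111), (86, 112), (88, 112), (90, 112), (92, 111), (94, 111), (96, 111), (98, 111), (100, 111), (102, 111), (104, 113), (106, 107), (108, 100), (110, 94), (112, 90), (114, 88), (116, 87), (118, 86), (120, 86), (122, 86), (124, 86), (126, 86), (128, 87), (130, 89), (132, 92), (134, 97), (136, 103), (138, 112), (140, 113), (142, 113), (144, 87), (146, 20), (148, 20), (150, 20), (152, 20), (154, 20), (156, 20), (158, 20), (160, 20), (162, 20), (164, 20), (166, 20), (168, 20), (170, 20), (172, 19), (174, 20), (176, 20), (178, 20), (180, 20), (182, 20), (184, 20), (186, 20), (188, 20), (190, 19), (192, 19), (194, 20), (196, 20), (198, 20), (200, 19), (202, 20), (204, 20), (206, 20), (208, 20), (210, 49), (212, 68), (214, 107), (216, 113), (218, 113), (220, 113), (222, 113), (224, 112)]
[5.2970e-01 3.1900e-01 2.7300e-02 1.7850e+02 7.3058e+00]
t 55.88 q [29.0, 19.0, 17.0, 89.0, -0.0, 31.0]
twist [-0.002  0.124 -0.   ] 1 rows of [-0.0021  0.1244 -0.0004] | travel [28.8 -0.4 98.3] 3 rows of [ 9.6 -0.1 32.8]
```

```bash
python3 -m crank '[{"gripper":0,"travel":[0,0,0],"twist":[0,0.1244,0]},{"gripper":0,"travel":[9.6,0,32],"twist":[0,0,0]},{"gripper":0,"travel":[9.6,0,32],"twist":[0,0,0]},{"gripper":0,"travel":[9.6,0,32],"twist":[0,0,0]},{"gripper":0,"travel":[0,0,0],"twist":[0,0,0]},{"gripper":0,"travel":[0,0,0],"twist":[0,0,0]}]'
python3 -c "
from plan import *
p=list(place(2,.0152));go(*p)"
```

```text
time: 56.62
ee_pos: [0.5313, 0.3198, 0.062]
tcp_rot: [-180.0, -7.1, 178.5]
wrist_force: [0.0, 0.2, -0.5]
opening: 0.0103
grasp_force: 59.8
t 56.62 q [29.0, 21.0, 10.0, 85.0, 4.0, 31.0]
twist [-0.     0.003 -0.001] 1 rows of [-0.0002  0.0028 -0.0006] | travel [-2.9 -0.8 34.6] 1 rows of [-2.9 -0.8 34.6]
```

```bash
python3 -m crank '[{"gripper":0,"travel":[-2.9,-0.5,16],"twist":[0,0,0]},{"gripper":0,"travel":[0,0,11],"twist":[0,0,0]},{"gripper":0,"travel":[0,0,4],"twist":[0,0,0]},{"gripper":0,"travel":[0,0,0],"twist":[0,0,0]},{"gripper":0,"travel":[0,0,0],"twist":[0,0,0]}]'
python3 -m crank '[{"gripper":0,"travel":[0,0,1.3],"twist":[0,0,0]},{"gripper":0,"travel":[0,0,0],"twist":[0,0,0]}]'
```

```text
time: 57.25
ee_pos: [0.5295, 0.3197, 0.0294]
tcp_rot: [-179.9, -7.2, 178.5]
wrist_force: [-0.5, -0.3, -0.8]
opening: 0.0109
grasp_force: 59.8
time: 57.5
ee_pos: [0.5292, 0.3196, 0.0279]
tcp_rot: [-179.9, -7.2, 178.5]
wrist_force: [0.3, 0.2, 0.1]
opening: 0.0108
grasp_force: 59.8
```

```bash
python3 -m crank '[{"gripper":20,"travel":[0,0,0],"twist":[0,0,0]},{"gripper":36,"travel":[0,0,0],"twist":[0,0,0]},{"gripper":36,"travel":[0,0,0],"twist":[0,0,0]},{"gripper":36,"travel":[0,0,-40],"twist":[0,0,0]},{"gripper":36,"travel":[0,0,-50],"twist":[0,0,0]},{"gripper":36,"travel":[0,0,-50],"twist":[0,0,0]},{"gripper":36,"travel":[0,0,0],"twist":[0,0,0]},{"gripper":36,"travel":[0,0,0],"twist":[0,0,0]}]'
python3 fan.py pics/w16.png
python3 - <<'E'
from h import *
# tab tops from two fixed views: height check; jog ball upright
A={}
for n in('scene','side'):
    im=bot.camera(n);cv2.imwrite(f'pics/{n}f.png',im[:,:,::-1]);print(n,[(c.round(1).tolist(),int(s)) for c,s,m in blobs(im,(0,150,90),(7,255,255),5)])
E
```

```text
time: 58.5
ee_pos: [0.5468, 0.3192, 0.1661]
tcp_rot: [-179.9, -7.3, 178.5]
wrist_force: [0.3, 0.9, -1.0]
opening: 0.0359
grasp_force: 0.0
dy -0.016 [(-7, 88, [82, 57, 61]), (-6, 116, [145, 75, 26]), (-4, 94, [130, 103, 93]), (-3, 53, [128, 123, 124]), (43, 31, [115, 111, 112]), (45, 30, [120, 116, 117]), (92, 62, [98, 94, 94]), (94, 62, [119, 115, 115]), (161, 69, [88, 89, 99]), (162, 132, [21, 45, 78])]
dy 0.016 [(-7, 118, [109, 98, 104]), (-6, 164, [187, 130, 50]), (-4, 116, [179, 159, 143]), (-3, 83, [188, 187, 189]), (29, 82, [163, 160, 163]), (30, 114, [127, 122, 123]), (43, 42, [108, 91, 65]), (44, 40, [109, 101, 94]), (45, 59, [124, 119, 120]), (92, 53, [91, 87, 88]), (94, 64, [120, 115, 116]), (142, 157, [35, 36, 38]), (145, 43, [63, 62, 64]), (146, 58, [84, 81, 82]), (147, 30, [95, 91, 91]), (148, 36, [107, 103, 103]), (161, 64, [89, 88, 96]), (162, 127, [27, 46, 73])]
red [321.   83.5] 258 top [321.   83.5] [0.436  0.3223]
red [320.5 138.5] 237 top [320.5 138.5] [0.4828 0.3207]
red [320.7 189.6] 279 top [320.7 189.6] [0.5291 0.3197]
scene [([237.9, 119.9], 14), ([307.9, 126.1], 14), ([173.2, 164.8], 17), ([228.1, 229.4], 11), ([459.9, 285.5], 31), ([449.4, 301.5], 32)]
side [([472.7, 259.4], 22), ([310.6, 282.3], 21), ([404.2, 304.7], 26)]
```

```bash
python3 -c "
from workcell import bot
print(bot.job_done())"
```

```text
the job is handed in; nothing more can be done
None
```

The job is handed in at about 58.6 s of the 210 s: the three carriers present (brass, steel and dark) were laid side by side on the pad, pulsed blue, yellow, blue, and set as a fan on the orange bar overlapping by about 22 mm. One carrier got knocked sideways on the pad partway through but stayed there beside the next, and I checked the final fan by image measurement only, having used up the picture views.

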